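# Set the run-time dial to the set-point tab and start

## Task

Set the run time on the white control box: with the outside of your fingertips, gently push the black dial round by its raised finger lug until the dial's white index line lines up with the dark line on the small steel tab at the edge of the scale. Then press the round start button fully down and let it come up again. Do not pinch the lug or shift the steel tab, and leave the vial, marker and beaker where they are.

Things in the scene. Friction and masses are not known exactly. Their poses are not given: they have to be found in the camera images.
- control_box: White control box, fixed to the worktop, 175 mm long (its x) by 126 mm wide (its y), top face 60 mm above the worktop. Origin at the centre of its underside; z up. Its -x end is the operator's end, with the start button; the dial is nearer its +x end. A round aluminium scale plate of 117 mm diameter with a dark line every 15 degrees surrounds the dial.
- dial_axis (a point): Point on the vertical axis of the dial, at the level of the disc's flat top face, 72 mm above the worktop (25 mm from the box's middle along the box's +x). The dial is a black disc of 92 mm diameter and 12 mm thick.
- dial_lug (a point): Centre of the finger lug on the dial: a black upright radial fin, 28 mm long radially (16 to 44 mm from the dial axis), 10 mm thick, standing 24 mm above the disc's top face. The point is 30 mm from the dial axis and 11 mm above the disc's top face; the lug turns with the dial and carries the white index line along its top and outer end. The frame's x points radially outward.
- dial_index (a point): The end of the dial's white index line, 50 mm from the dial axis (just outside the rim), on the centreline of the lug.
- tab_line (a point): The target: inner end of the dark radial line on top of the steel set-point tab, 50 mm from the dial axis. The tab is 11 mm radially (49 to 60 mm from the axis), 10 mm wide, its top 9 mm above the box top, 3 mm below the disc's top face.
- dial (a joint): Dial angle in rad about the vertical, counter-clockwise from above positive; at 0 the index line points along the box's +x. Stops at -1.9 and 1.9. It stays where it is left: friction 0.06 N m, which is about 2 N at the lug.
- set_tab (a joint): Angle of the tab's line about the dial axis in rad, same zero and direction as the dial; the line is met when both are equal. The tab is stiff (0.4 N m) and must not be pushed. It always lies clockwise of the dial's starting position.
- start_top (a point): Centre of the top of the round grey start button (20 mm diameter) on the box top near its -x end. Springy: travel 6 mm straight down, 5 N at the bottom.
- start (a joint): Travel of the start button in m: 0 up, 0.006 fully down.
- vial: Glass vial, 23 mm diameter, 52 mm tall, standing loose on the worktop; bystander. Origin at the centre of its underside.
- marker: Felt marker lying loose on the worktop, 135 mm long along its y, 15 mm thick; bystander. Origin at the middle of its underside.
- beaker: Clear plastic beaker, 74 mm diameter, 86 mm tall, standing loose; bystander. Origin at the centre of its underside.

How it is judged:
By the outcome, as a careful person would: the job done as asked, in the order asked, and still so for the second after the job is handed in, with the robot touching nothing.
It also fails if it takes over 45 s, if anything falls off the work surface, if the arm or the gripper's body presses on something with over 40 N, if the wrist force passes 120 N, or if a joint passes its speed limit or range.

## Robot

A 6-joint arm with a two-finger parallel gripper is mounted at the origin on a cart in front of the work surface, level with it; the furniture and walls round the work are solid. World frame = base frame: x ahead of the robot, y to its left, z up, the work surface at z = 0. Lengths are in m, angles in rad, forces in N, time in s.
With the tool pointing down it reaches from about 0.3 to 0.875 m from the base axis. Payload 6.4 kg.
Tool frame: the origin (TCP) lies between the finger pads; the fingertips stand 25 mm ahead of it and the grasp point (between the pads) lies 6 mm ahead of it; y points along the fingers, x is the direction in which the jaws open and shut, and the axes are right-handed (so a half turn about y gives the same grasp; the last joint's range is limited). The gripper opens to 85 mm and grips with 20 to 120 N. Pads are 22 mm wide; open, the fingers measure 114 mm over their backs; the gripper's body (76 mm by 85 mm) begins 54 mm behind the grasp point. The pads swing forward as they close: fully open they stand 13 mm farther back than shut.
Start: joints at [1.039, 0.181, 1.607, -0, 1.354, -0.206], TCP at [0.184, 0.545, 0.256] pointing down, gripper open.
Joint ranges: [-2.99, 2.99], [-0.89, 2.07], [0.3, 2.58], [-1.14, 4.28], [0, 2.63], [-3.12, 3.12]. Speed limits (rad/s): [2.57, 2.57, 3.01, 3.14, 3.14, 3.14].

## Interface

Orientations are given as a unit quaternion [w, x, y, z].
In Python, from bench import ctrl, vision, ticket, find_in, regions_of, pinpoint gives the robot as it stands.
- The arm moves only by the tool apply_moves, never from a script. Its argument "increments" is a list of rows, each an object of numbers: "x", "y", "z": the shift along the tool's x, y, z in cm; "ax", "ay", "az": the turn, a rotation vector about the tool's x, y, z in rad; "grip": the closure, from 0 (fully open) to 1 (shut). A call has 1 to 12 rows; each row is the pose to reach, as a shift and turn from the pose measured when the call began, along the tool's axes at that moment; what a row does not reach only later rows make up. A row lasts 1/8 s, in which the tool goes at most 62.5 mm and 10.7 degrees, less where a joint would pass 70% of its speed; a pose out of reach is approached as far as the arm can. A call with a gripper value outside its range is refused whole. The fingers move at their own pace and stop on an object; the grip force is fixed at half the most. Time passes only in rows, so rows that repeat a pose let the fingers close. It gives the time, the measured TCP pose, the force and the opening at its end, in the units of the state.
- ctrl.get_obs(): the state, without advancing time (a new reading comes with each control period).
- vision.camera(name): name is "scene" or "top" or "wrist"; returns the picture (384x512x3 uint8, red, green, blue); there is no depth.
- vision.camera_params(name): a dict with "intrinsics" (3x3 intrinsics, pixels), "R" (3x3) and "t" (3): a world point X has camera coordinates R X + t. Camera axes: x right, y down, z forward; pixel columns grow to the right and rows downward; lengths in m; the calibration is good to about 2 mm. A picture is of the moment at which its call begins: read the wrist's pose just before it. camera_params takes no time and is no camera call; for the wrist camera it gives the pose at the moment of the call.
- ticket.hand_in(): hands the job in, once; it reports no verdict.
Trained networks look in the newest picture that a camera, given by its name, has taken for a name from the list of things; names that differ only in an ending like _2 or _b are one class to them, and where a whole thing is asked for, a point or a joint stands for the part that bears it (a point fixed in the world has none). Each returns a list of dicts, best first, with "p" (0 to 1); they miss things now and then, are a little off and sometimes report something else, mostly with a low value. They report only what shows in the picture. A call takes as long as a camera call.
- find_in(camera, query): "rect" ([centre column, centre row, width, height] in pixels, round what is visible of it).
- regions_of(camera, query): "mask" (384x512 bool, what is visible of it) and "rect" ([centre column, centre row, width, height] in pixels, round what is visible of it).
- pinpoint(camera, query): "xy" ([column, row] in pixels: a listed point, or the origin of a listed thing).
The state is a dict: "time_s": time; "q": joint angles; "dq": joint speeds; "joint_efforts": joint torques, N m; "eef_pos": TCP position; "eef_rot": TCP orientation; "wrist_force": force on the tool from outside, world axes, zero at the start; "torque": the same for the moment, N m; "opening": opening from 0.0 (shut) to 1.0 (fully open).
Only numpy, scipy, OpenCV 4.12 (cv2) and the standard library are available. Lean on these libraries where they do the work, as an engineer would, in place of code of your own. Each camera call takes 0.05 s, during which the arm holds its last target.

## Working session

There is one attempt and no reset: what is moved stays moved. The work goes in short steps, Python scripts to look and compute and a tool call to move; the robot and the scene stay as the last step left them, time stands still between calls to the robot, and variables do not carry over. Pictures are saved under pics/ and viewed, and the job is handed in when it is done.

Besides the shell and the picture viewer there is one more tool, called by a JSON object that holds its "name" and its "arguments", one argument or row to a line. apply_moves: Moves the arm, as the interface text tells. Its arguments: {"type":"object","properties":{"increments":{"type":"array","items":{"type":"object","properties":{"x":{"type":"number"},"y":{"type":"number"},"z":{"type":"number"},"ax":{"type":"number"},"ay":{"type":"number"},"az":{"type":"number"},"grip":{"type":"number"}}}}},"required":["increments"]}

```bash
ls; mkdir -p pics; cat > h.py <<'E'
import numpy as np, cv2
from bench import ctrl, vision, ticket, find_in, regions_of, pinpoint
def ray(P,uv):
    K,R,t=[np.array(P[k]) for k in("intrinsics","R","t")]
    d=R.T@np.linalg.inv(K)@np.array([uv[0],uv[1],1.]); return -R.T@t,d
def onz(P,uv,z):
    c,d=ray(P,uv); return c+d*(z-c[2])/d[2]
def proj(P,X):
    K,R,t=[np.array(P[k]) for k in("intrinsics","R","t")]
    p=K@(R@np.array(X)+t); return p[:2]/p[2]
def save(im,n): cv2.imwrite(f'pics/{n}.png',cv2.cvtColor(im,cv2.COLOR_RGB2BGR))
E
python3 - <<'E'
from h import *
o=ctrl.get_obs(); print(o['time_s'],o['eef_pos'],o['eef_rot'],o['opening'],o['wrist_force'])
Z=dict(control_box=0,dial_axis=.072,dial_lug=.083,dial_index=.072,tab_line=.069,start_top=.066)
for c in('scene','top'):
    im=vision.camera(c); save(im,c+'0'); P=vision.camera_params(c); print(c,-np.array(P['R']).T@np.array(P['t']))
    for q,z in Z.items():
        r=pinpoint(c,q)
        print(q,[(np.round(a['xy'],1).tolist(),round(a['p'],2),np.round(onz(P,a['xy'],z),4)[:2].tolist()) for a in r[:2]])
print(ctrl.get_obs()['time_s'])
E
```

```text
pics
0.0 [0.18374115 0.54430006 0.25535516] [-0.57421035  0.57472053  0.41171146 -0.4128831 ] 0.9981091719209014 [-0.0273111   0.73224845  0.44770823]
scene [ 0.32233946 -0.56276202  0.82624705]
control_box [([283.4, 260.9], 0.67, [0.4504, -0.2746])]
dial_axis [([293.8, 260.1], 0.61, [0.4592, -0.3029])]
dial_lug [([314.7, 257.7], 0.61, [0.4974, -0.3113])]
dial_index [([321.1, 261.2], 0.55, [0.5098, -0.3173])]
tab_line [([291.4, 285.7], 0.6, [0.4413, -0.3496]), ([323.5, 260.5], 0.43, [0.5155, -0.3161])]
start_top [([273.4, 218.1], 0.55, [0.4449, -0.2032]), ([288.4, 261.6], 0.5, [0.4493, -0.3013])]
top [ 0.30249414 -0.13496933  0.93459665]
control_box [([316.5, 187.4], 0.63, [0.4552, -0.2833])]
dial_axis [([326.1, 173.9], 0.63, [0.4766, -0.2963])]
dial_lug [([330.4, 165.0], 0.94, [0.4962, -0.3053])]
dial_index [([332.0, 157.0], 0.63, [0.5187, -0.3122])]
tab_line [([346.1, 186.1], 0.47, [0.4466, -0.3443])]
start_top [([296.4, 182.1], 0.63, [0.4579, -0.2241])]
0.7
```

```bash
python3 - <<'E'
import cv2
for c,(u,v) in dict(scene=(290,255),top=(322,178)).items():
    im=cv2.imread(f'pics/{c}0.png'); 
    cr=im[v-60:v+60,u-80:u+80]; cv2.imwrite(f'pics/{c}0c.png',cv2.resize(cr,(800,600),interpolation=cv2.INTER_CUBIC))
E
```

```text
(no output)
```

View pics/scene0.png

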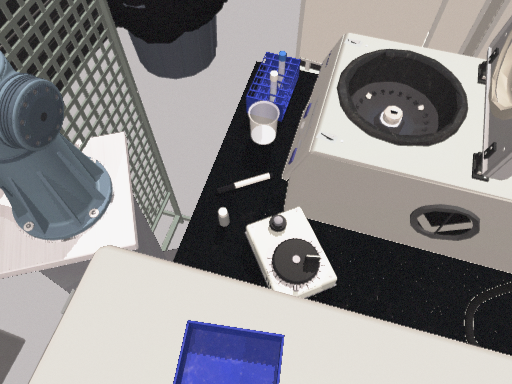

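View pics/top0.png

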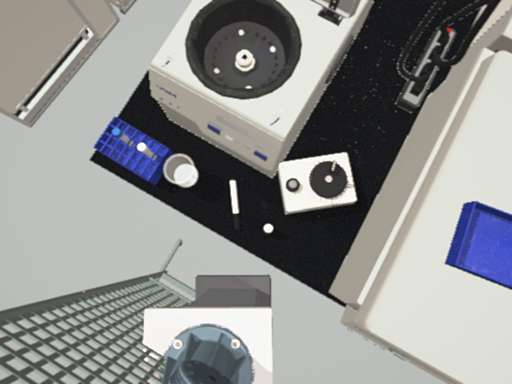

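```bash
ls pics
```

```text
scene0.png
scene0c.png
top0.png
top0c.png
```

View pics/scene0c.png

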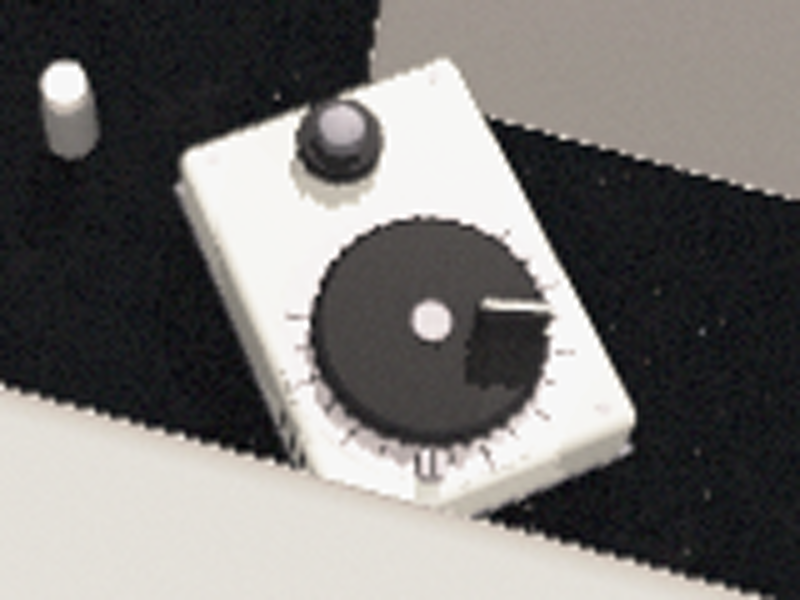

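View pics/top0c.png

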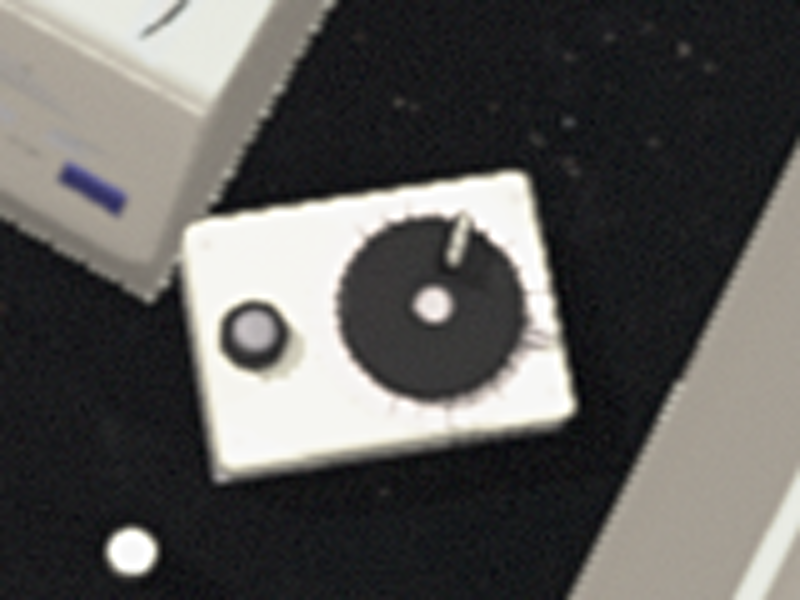

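```bash
python3 - <<'E'
from h import *
from scipy.spatial.transform import Rotation as Ro
P=vision.camera_params('top');S=vision.camera_params('scene')
for n,uv in dict(corner_bot=(272,178),shelf_bot1=(343,270),shelf_bot2=(395,150),shelf_top=(360,310),shelf_top2=(460,110),beaker=(180,180),marker=(235,205),vial=(268,228)).items():
    print(n,onz(P,uv,0).round(3)[:2])
# centrifuge top corner height: top px (283,141)? test heights above bottom corner
b=onz(P,(272,178),0)
for z in(.15,.2,.25,.3): print(z,proj(P,[b[0],b[1],z]),proj(S,[b[0],b[1],z]))
s=onz(P,(343,270),0)
for z in(.0,.1,.2,.3): print('shelf',z,proj(P,[s[0],s[1],z]),proj(S,[s[0],s[1],z]))
o=ctrl.get_obs(); w=o['eef_rot']; R=Ro.from_quat([w[1],w[2],w[3],w[0]]).as_matrix(); print(R.round(3))
W=vision.camera_params('wrist'); c=-np.array(W['R']).T@W['t']; print('wristcam',c, 'in tool',(R.T@(c-o['eef_pos'])).round(4)); print((np.array(W['R'])@R).round(3)); print(W['intrinsics'])
for c in('top','scene'):
    im=cv2.imread(f'pics/{c}0.png'); u,v=(250,150) if c=='top' else (320,170)
    cv2.imwrite(f'pics/{c}0d.png',cv2.resize(im[v-105:v+105,u-140:u+140],(800,600),interpolation=cv2.INTER_CUBIC))
E
```

```text
corner_bot [ 0.481 -0.167]
shelf_bot1 [ 0.243 -0.344]
shelf_bot2 [ 0.555 -0.495]
shelf_top [ 0.145 -0.382]
shelf_top2 [ 0.665 -0.677]
beaker [0.477 0.076]
marker [ 0.41  -0.069]
vial [ 0.35  -0.155]
0.15 [274.14387929 165.3386127 ] [288.29366801 178.33319641]
0.2 [275.04616182 160.00988521] [290.13097424 163.82843621]
0.25 [276.07523457 153.93235617] [292.19344398 147.54610482]
0.3 [277.25984234 146.93626371] [294.52517    129.13810825]
shelf 0.0 [343. 270.] [191.26452909 316.57766433]
shelf 0.1 [353.02969868 272.85233051] [183.47267046 303.07797438]
shelf 0.2 [365.83172798 276.49307985] [173.56594865 285.91420395]
shelf 0.3 [382.73988567 281.30156469] [160.54814391 263.36036462]
[[ 0.32   0.    -0.947]
 [ 0.947 -0.     0.32 ]
 [-0.    -1.    -0.   ]]
wristcam [0.11450463 0.56672961 0.37447161] in tool [-0.0014 -0.1182  0.0729]
[[ 1.     0.     0.001]
 [ 0.001 -0.282 -0.959]
 [ 0.     0.959 -0.282]]
[[271.49631289   0.         255.89021784]
 [  0.         271.49631289 189.7034435 ]
 [  0.           0.           1.        ]]
```

View pics/top0d.png

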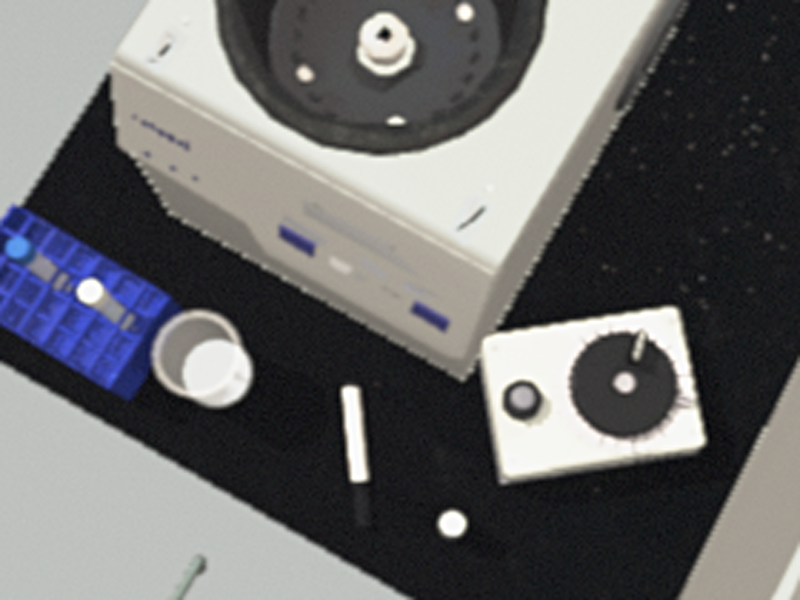

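View pics/scene0d.png

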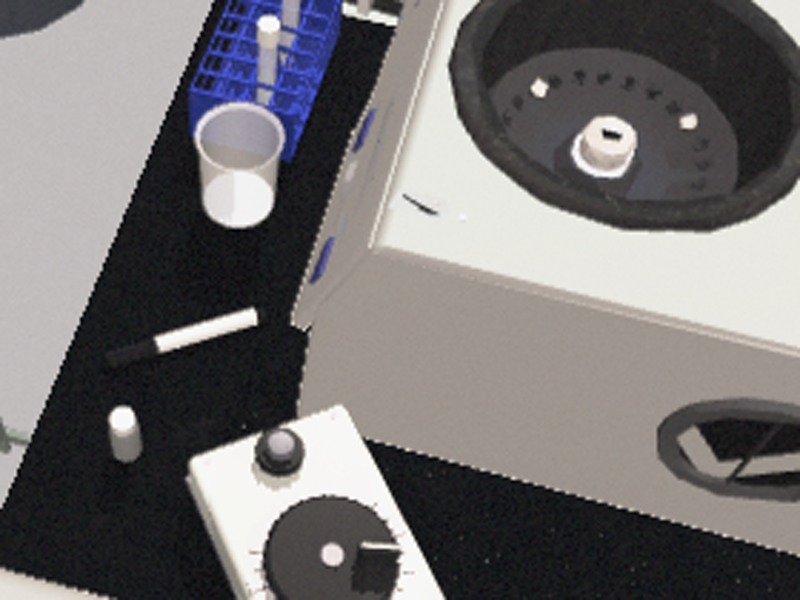

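```bash
python3 - <<'E'
from h import *
P=vision.camera_params('top');S=vision.camera_params('scene')
print(P['intrinsics'][0][0],S['intrinsics'][0][0])
for X in [(0,0,0),(0,0,.3),(.09,.27,.45),(.184,.545,.4),(.184,.545,.23),(.3,.5,0)]:
    print(X,proj(P,X).round(),proj(S,X).round())
save(vision.camera('wrist'),'w0')
E
```

```text
360.0803191783127 412.087754603284
(0, 0, 0) [206. 372.] [ 64. 195.]
(0, 0, 0.3) [178. 436.] [ -9. 106.]
(0.09, 0.27, 0.45) [-62. 420.] [  9. -81.]
(0.184, 0.545, 0.4) [-213.  333.] [  73. -128.]
(0.184, 0.545, 0.23) [-97. 311.] [100. -49.]
(0.3, 0.5, 0) [ 14. 249.] [165.  32.]
```

View pics/w0.png

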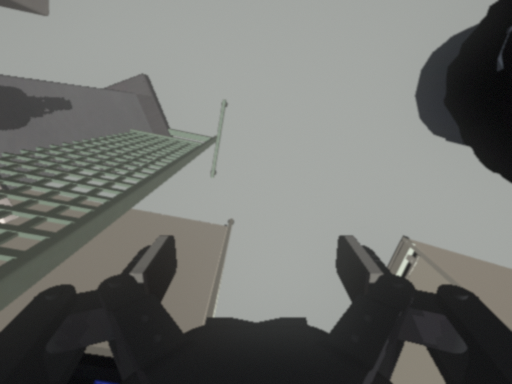

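```bash
python3 - <<'E'
from h import *
P=vision.camera_params('top');S=vision.camera_params('scene');W=vision.camera_params('wrist')
def tri(*a):
    A=np.zeros((3,3));b=np.zeros(3);L=[]
    for Q,uv in a:
        c,d=ray(Q,uv);d=d/np.linalg.norm(d);M=np.eye(3)-np.outer(d,d);A+=M;b+=M@c;L.append((M,c))
    x=np.linalg.solve(A,b);return x.round(3),[np.linalg.norm(M@(x-c)).round(3) for M,c in L]
for a in((181,241),(165,270)):
    for b in((213,175),(225,103)): print(a,b,tri((P,a),(W,b)))
im=cv2.imread('pics/scene0.png');cv2.imwrite('pics/s0e.png',cv2.resize(im[150:290,40:230],(760,560)))
im=cv2.imread('pics/top0.png');cv2.imwrite('pics/t0e.png',cv2.resize(im[230:384,0:205],(800,600)))
E
```

```text
(181, 241) (213, 175) (array([ 0.334,  0.271, -0.916]), [np.float64(0.002), np.float64(0.002)])
(181, 241) (225, 103) (array([ 0.181,  0.377, -1.235]), [np.float64(0.161), np.float64(0.161)])
(165, 270) (213, 175) (array([ 0.248,  0.306, -0.672]), [np.float64(0.051), np.float64(0.051)])
(165, 270) (225, 103) (array([ 0.098,  0.419, -1.192]), [np.float64(0.072), np.float64(0.072)])
```

View pics/s0e.png

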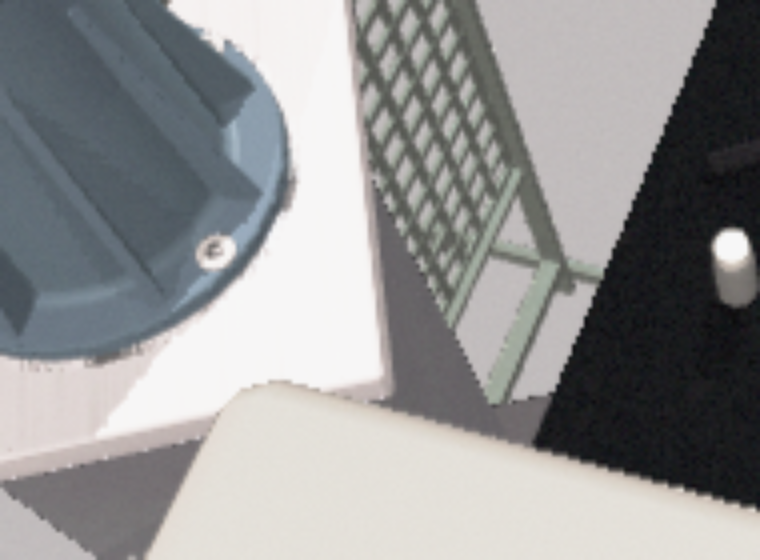

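View pics/t0e.png

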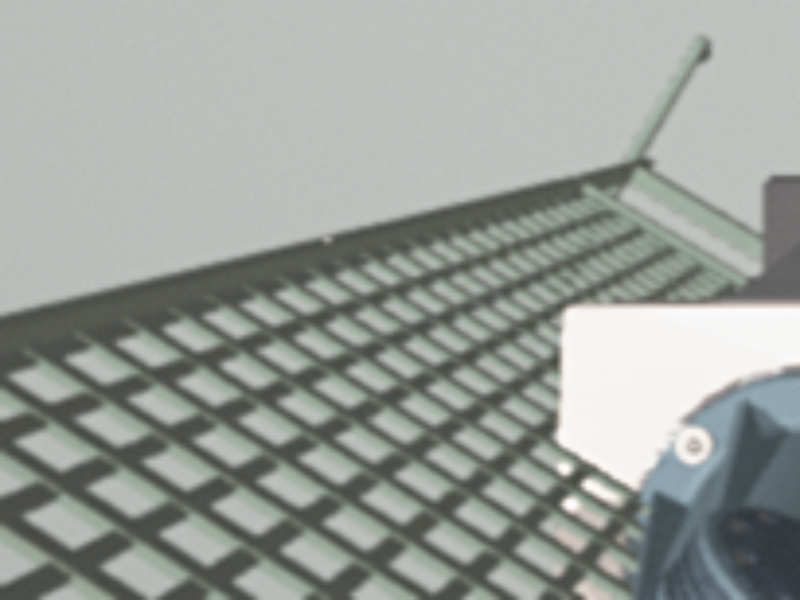

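```bash
python3 - <<'E'
from h import *
P=vision.camera_params('top');S=vision.camera_params('scene');W=vision.camera_params('wrist')
def tri(*a):
    A=np.zeros((3,3));b=np.zeros(3);L=[]
    for Q,uv in a:
        c,d=ray(Q,uv);d=d/np.linalg.norm(d);M=np.eye(3)-np.outer(d,d);A+=M;b+=M@c;L.append((M,c))
    x=np.linalg.solve(A,b);return x.round(3),[np.linalg.norm(M@(x-c)).round(3) for M,c in L]
x,e=tri((P,(163,272)),(W,(216,137)),(S,(181,218)));print(x,e)
print(tri((P,(163,272)),(W,(216,137))),tri((P,(163,272)),(S,(181,218))))
for z in np.arange(-.9,.9,.2):
    X=[x[0],x[1],z]; print(z.round(1),proj(P,X).round(),proj(S,X).round(),proj(W,X).round())
im=cv2.imread('pics/w0.png');cv2.imwrite('pics/w0e.png',cv2.resize(im[70:370,0:400],(800,600)))
E
```

```text
[ 0.176  0.354 -0.901] [np.float64(0.003), np.float64(0.007), np.float64(0.005)]
(array([ 0.174,  0.353, -0.907]), [np.float64(0.005), np.float64(0.005)]) (array([ 0.181,  0.35 , -0.89 ]), [np.float64(0.001), np.float64(0.001)])
-0.9 [163. 273.] [180. 218.] [217. 138.]
-0.7 [151. 276.] [172. 198.] [210. 143.]
-0.5 [135. 280.] [163. 172.] [199. 151.]
-0.3 [115. 286.] [152. 140.] [184. 162.]
-0.1 [ 86. 293.] [137.  99.] [155. 183.]
0.1 [ 43. 305.] [117.  45.] [ 91. 229.]
0.3 [-27. 323.] [ 90. -31.] [-206.  444.]
0.5 [-163.  360.] [  49. -144.] [ 838. -311.]
0.7 [-549.  463.] [ -19. -331.] [434. -19.]
```

View pics/w0e.png

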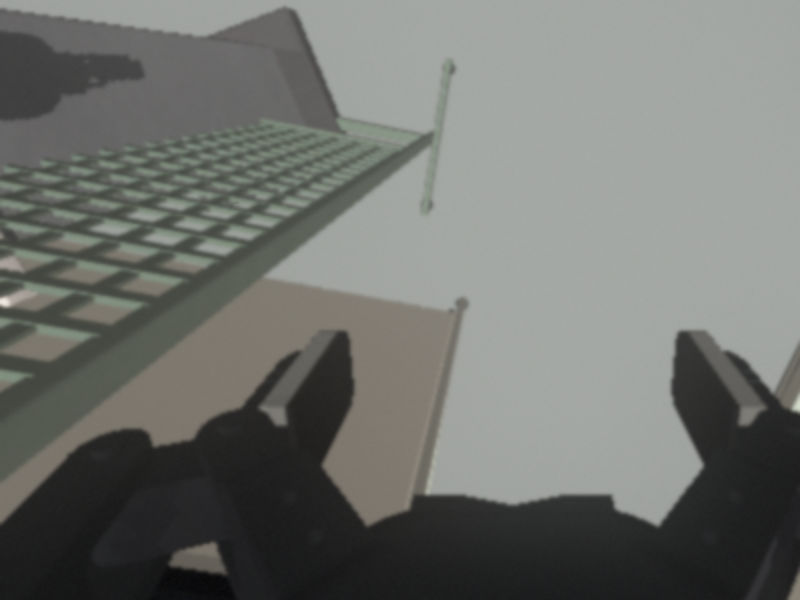

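```bash
python3 - <<'E'
from h import *
P=vision.camera_params('top');W=vision.camera_params('wrist');S=vision.camera_params('scene')
for z in(-.9,-.85,-.8): print(z,onz(P,(163,272),z).round(3),onz(P,(195,294),z).round(3))
# panel plane hypotheses: project grid at heights for x in range, y=.354
for x in(.176,.0,-.2):
  for y in (.354,.25,.15):
    print(x,y,proj(P,[x,y,-.7]).round(),proj(P,[x,y,-.3]).round(),proj(W,[x,y,-.7]).round())
print(ctrl.get_obs()['time_s'])
E
```

```text
-0.9 [ 0.179  0.352 -0.9  ] [ 0.072  0.19  -0.9  ]
-0.85 [ 0.183  0.339 -0.85 ] [ 0.078  0.181 -0.85 ]
-0.8 [ 0.186  0.326 -0.8  ] [ 0.085  0.172 -0.8  ]
0.176 0.354 [151. 276.] [115. 286.] [210. 143.]
0.176 0.25 [174. 276.] [146. 285.] [185. 152.]
0.176 0.15 [196. 276.] [175. 285.] [162. 160.]
0.0 0.354 [149. 317.] [112. 341.] [192.  99.]
0.0 0.25 [173. 317.] [143. 341.] [167. 108.]
0.0 0.15 [196. 317.] [174. 341.] [143. 117.]
-0.2 0.354 [147. 366.] [108. 407.] [171.  43.]
-0.2 0.25 [171. 366.] [141. 407.] [144.  53.]
-0.2 0.15 [195. 366.] [172. 407.] [119.  62.]
0.75
```

```bash
python3 - <<'E'
import cv2
im=cv2.imread('pics/top0.png');cv2.imwrite('pics/t0f.png',cv2.resize(im[264:384,0:160],(800,600),interpolation=cv2.INTER_CUBIC))
im=cv2.imread('pics/scene0.png');cv2.imwrite('pics/s0f.png',cv2.resize(im[0:150,0:200],(800,600),interpolation=cv2.INTER_CUBIC))
E
```

```text
(no output)
```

View pics/t0f.png

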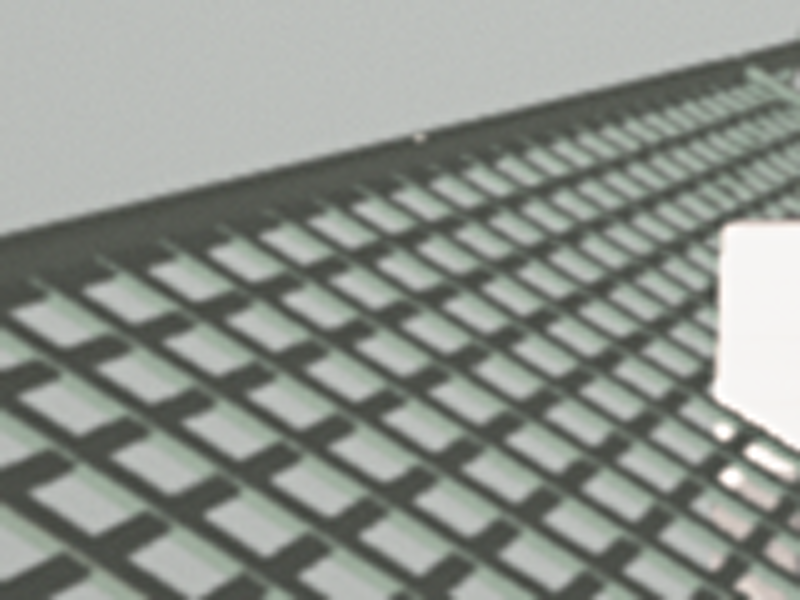

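View pics/s0f.png

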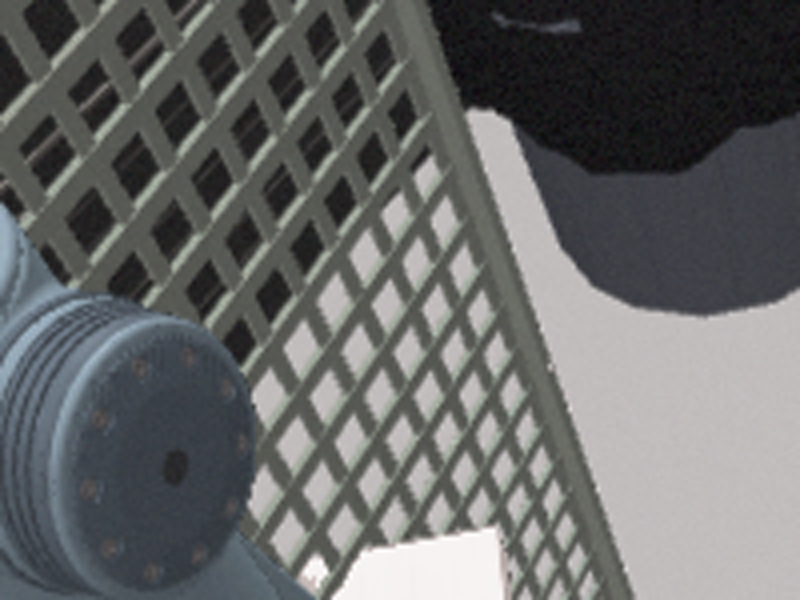

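```bash
python3 - <<'E'
from h import *
P=vision.camera_params('top');S=vision.camera_params('scene')
def tri(*a):
    A=np.zeros((3,3));b=np.zeros(3);L=[]
    for Q,uv in a:
        c,d=ray(Q,uv);d=d/np.linalg.norm(d);M=np.eye(3)-np.outer(d,d);A+=M;b+=M@c;L.append((M,c))
    x=np.linalg.solve(A,b);return x.round(3),[np.linalg.norm(M@(x-c)).round(3) for M,c in L]
for z in (.08,.1,.12,.14): print(z,onz(P,(33,313),z).round(3),onz(P,(112,359),z).round(3))
# scene horizontals: s0f/4 : wire from (440,120) to (245,360)?
for z in(-.1,0,.1,.2): print(z,onz(S,(110,30),z).round(3),onz(S,(61,90),z).round(3), proj(S,[.176,.354,z]))
print(tri((P,(146.5,344)),(S,(78,140))))
E
```

```text
0.08 [0.154 0.388 0.08 ] [0.054 0.201 0.08 ]
0.1 [0.158 0.376 0.1  ] [0.06  0.193 0.1  ]
0.12 [0.161 0.364 0.12 ] [0.066 0.185 0.12 ]
0.14 [0.165 0.352 0.14 ] [0.072 0.177 0.14 ]
-0.1 [ 0.118  0.684 -0.1  ] [-0.044  0.445 -0.1  ] [136.75417779  99.05675601]
0 [ 0.14   0.549 -0.   ] [-0.004  0.336  0.   ] [127.64524694  73.91046503]
0.1 [0.162 0.415 0.1  ] [0.035 0.227 0.1  ] [117.03602737  44.62244794]
0.2 [0.184 0.28  0.2  ] [0.075 0.118 0.2  ] [104.5225969   10.07762932]
(array([0.054, 0.144, 0.011]), [np.float64(0.014), np.float64(0.014)])
```

```bash
python3 - <<'E'
from h import *
P=vision.camera_params('top');S=vision.camera_params('scene');W=vision.camera_params('wrist')
p0=np.array([.176,.354,0]);d=np.array([-.47,-.88,0]);d/=np.linalg.norm(d);n=np.array([d[1],-d[0],0])
def pl(Q,uv):
    c,r=ray(Q,uv);k=n@(p0-c)/(n@r);X=c+k*r;return X.round(3),round(float((X-p0)@d),3)
print('n.base',n@(-p0))
o=ctrl.get_obs();print('tcp side',n@(np.array(o['eef_pos'])-p0),(np.array(o['eef_pos'])-p0)@d)
for nm,Q,uv in [('s',S,(0,45)),('s',S,(0,5)),('s',S,(50,2)),('s',S,(95,2)),('s',S,(62,95)),('t',P,(2,380)),('t',P,(60,382)),('t',P,(120,382)),('t',P,(150,380)),('w',W,(2,165)),('w',W,(2,250)),('w',W,(2,290))]: print(nm,uv,pl(Q,uv))
E
```

```text
n.base -0.011527120637779869
tcp side 0.0827960332979898 -0.17206105658606338
s (0, 45) (array([0.034, 0.087, 0.348]), 0.302)
s (0, 5) (array([0.054, 0.126, 0.392]), 0.258)
s (50, 2) (array([0.105, 0.221, 0.324]), 0.151)
s (95, 2) (array([0.165, 0.334, 0.237]), 0.023)
s (62, 95) (array([0.063, 0.142, 0.164]), 0.241)
t (2, 380) (array([0.114, 0.239, 0.384]), 0.131)
t (60, 382) (array([0.088, 0.19 , 0.317]), 0.186)
t (120, 382) (array([0.055, 0.128, 0.222]), 0.257)
t (150, 380) (array([0.036, 0.091, 0.156]), 0.298)
w (2, 165) (array([ 0.064,  0.143, -0.065]), 0.239)
w (2, 250) (array([0.156, 0.316, 0.159]), 0.044)
w (2, 290) (array([0.175, 0.351, 0.206]), 0.003)
```

```bash
python3 - <<'E'
from h import *
for c,box in (('top',(0,264,160,384)),('scene',(0,0,160,150))):
    Q=vision.camera_params(c);K=np.array(Q['intrinsics']);R=np.array(Q['R']);t=np.array(Q['t']);C=-R.T@t
    im=cv2.imread(f'pics/{c}0.png',0)
    u0,v0,u1,v1=box
    big=cv2.resize(im[v0:v1,u0:u1],None,fx=4,fy=4,interpolation=cv2.INTER_CUBIC)
    L=cv2.createLineSegmentDetector().detect(big)[0][:,0]
    for l in L:
        a=l[:2]/4+[u0,v0];b=l[2:]/4+[u0,v0]
        if np.linalg.norm(a-b)<14: continue
        m=np.cross([*a,1],[*b,1]);nw=R.T@K.T@m;nw/=np.linalg.norm(nw)
        if abs(nw[2])<.06: continue # vertical
        h=np.cross(nw,[0,0,1]);az=np.degrees(np.arctan2(h[1],h[0]))%180
        print(c,a.round(),b.round(),'az',az.round(1),'nz',nw[2].round(2))
E
```

```text
top [143. 344.] [160. 354.] az 60.2 nz 0.35
top [144. 314.] [144. 329.] az 1.9 nz 0.3
top [  3. 344.] [ 15. 351.] az 61.1 nz 0.48
top [ 41. 367.] [ 53. 375.] az 59.7 nz 0.49
top [  5. 363.] [ 19. 371.] az 60.6 nz 0.51
top [ 25. 376.] [ 38. 383.] az 61.6 nz 0.51
top [120. 378.] [105. 369.] az 60.4 nz -0.43
top [ 74. 362.] [ 60. 354.] az 60.6 nz -0.45
top [105. 369.] [ 87. 358.] az 60.8 nz -0.43
top [143. 382.] [128. 372.] az 60.5 nz -0.41
top [ 84. 383.] [ 30. 348.] az 60.1 nz -0.47
top [ 41. 341.] [ 26. 332.] az 60.4 nz -0.45
top [ 30. 348.] [ -0. 329.] az 60.2 nz -0.47
top [ 57. 352.] [ 41. 341.] az 59.9 nz -0.45
top [ 59. 383.] [  0. 346.] az 60.1 nz -0.49
top [ 24. 330.] [ 11. 322.] az 60.3 nz -0.45
top [ 91. 373.] [ 74. 362.] az 59.1 nz -0.45
top [ 29. 383.] [ -0. 364.] az 60.2 nz -0.52
scene [ 91. 136.] [ 83. 150.] az 60.5 nz 0.57
scene [138.  56.] [130.  36.] az 99.7 nz 0.07
scene [61. 94.] [74. 76.] az 60.1 nz -0.66
scene [33. 26.] [42. 15.] az 61.4 nz -0.75
scene [54. 80.] [70. 59.] az 59.4 nz -0.68
scene [93. 48.] [108.  28.] az 59.7 nz -0.66
scene [43. 69.] [53. 57.] az 58.8 nz -0.71
scene [44. 40.] [53. 29.] az 59.7 nz -0.73
scene [ 0. 32.] [29.  0.] az 59.8 nz -0.78
scene [12. 50.] [23. 38.] az 60.1 nz -0.75
scene [33. 55.] [43. 42.] az 59.9 nz -0.73
```

{"name": "apply_moves", "arguments": {
  "increments": [
    {"y": -5,"grip": 0},
    {"y": -10,"grip": 0},
    {"y": -15,"grip": 0},
    {"y": -15,"az": 0.18,"grip": 0},
    {"y": -15,"az": 0.36,"grip": 0},
    {"y": -15,"az": 0.5,"grip": 0},
    {"y": -15,"az": 0.5,"grip": 0}
  ]
}}

```text
invalid input
```

```bash
python3 - <<'E'
from h import *
W=vision.camera_params('wrist');save(vision.camera('wrist'),'w1');np.savez('w1.npz',**W)
o=ctrl.get_obs();print(o['time_s'],o['q'],o['eef_pos'],o['wrist_force'],-np.array(W['R']).T@W['t'])
E
```

```text
0.8 [ 1.03868286e+00  1.80754451e-01  1.60701206e+00 -4.10483032e-05
  1.35383993e+00 -2.06304139e-01] [0.18403905 0.54474881 0.25630825] [-0.02719884  0.25268991  0.32702143] [0.11450469 0.56672964 0.3744715 ]
```

View pics/w1.png

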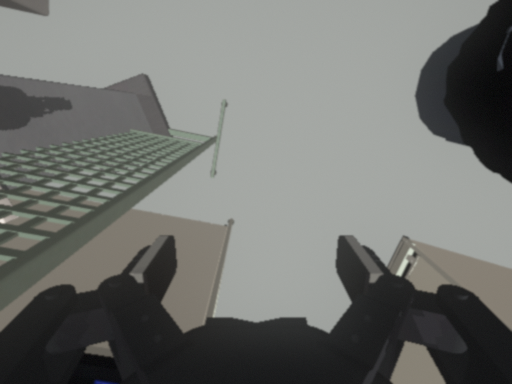

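{"name": "apply_moves", "arguments": {
  "increments": [
    {"x": 0,"y": -5,"z": 0,"ax": 0,"ay": 0,"az": 0,"grip": 0},
    {"x": 0,"y": -10,"z": 0,"ax": 0,"ay": 0,"az": 0,"grip": 0},
    {"x": 0,"y": -15,"z": 0,"ax": 0,"ay": 0,"az": 0,"grip": 0},
    {"x": 0,"y": -15,"z": 0,"ax": 0,"ay": 0,"az": 0.18,"grip": 0},
    {"x": 0,"y": -15,"z": 0,"ax": 0,"ay": 0,"az": 0.36,"grip": 0},
    {"x": 0,"y": -15,"z": 0,"ax": 0,"ay": 0,"az": 0.5,"grip": 0},
    {"x": 0,"y": -15,"z": 0,"ax": 0,"ay": 0,"az": 0.5,"grip": 0}
  ]
}}

```text
time_s: 1.68
eef_pos: [0.1845, 0.5456, 0.4027]
eef_rot: [-0.453, 0.659, 0.256, -0.543]
wrist_force: [0.1, 0.4, 0.4]
opening: 0.999
```

```bash
python3 - <<'E'
from h import *
W=vision.camera_params('wrist');save(vision.camera('wrist'),'w2');np.savez('w2.npz',**W)
o=ctrl.get_obs();print(o['time_s'],o['q'],o['eef_pos'],o['wrist_force'],-np.array(W['R']).T@W['t'])
E
```

```text
1.725 [ 1.07968801  0.44226972  1.05465384 -0.09337924  2.13787573 -0.19596039] [0.18424701 0.5452805  0.40434799] [0.2386338  0.54974933 1.13042116] [0.13321717 0.62139091 0.50626471]
```

View pics/w2.png

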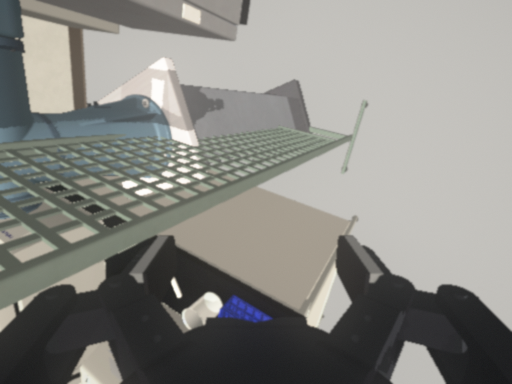

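```bash
cat > fence.py <<'E'
from h import *
p0=np.array([.178,.352,0]);d=-np.array([.497,.868,0]);n=np.array([d[1],-d[0],0])
def pl(Q,uv):
    c,r=ray(Q,uv);k=n@(p0-c)/(n@r);X=c+k*r;return X.round(3),round(float((X-p0)@d),3)
E
python3 - <<'E'
from fence import *
W=dict(np.load('w2.npz'))
for uv in[(2,302),(2,250),(2,200),(2,152),(100,145),(200,138),(300,130),(100,250)]: print(uv,pl(W,uv))
for z in (-.9,0,.2,.3,.4,.6):print(z,proj(W,[.178,.352,z]))
im=cv2.imread('pics/w2.png');cv2.imwrite('pics/w2e.png',cv2.resize(im[50:320,0:360],(800,600),interpolation=cv2.INTER_CUBIC))
E
```

```text
(2, 302) (array([0.181, 0.358, 0.452]), -0.007)
(2, 250) (array([0.15 , 0.303, 0.427]), 0.057)
(2, 200) (array([0.101, 0.217, 0.39 ]), 0.156)
(2, 152) (array([0.014, 0.066, 0.323]), 0.33)
(100, 145) (array([0.024, 0.083, 0.174]), 0.311)
(200, 138) (array([ 0.041,  0.114, -0.093]), 0.275)
(300, 130) (array([ 0.075,  0.173, -0.72 ]), 0.207)
(100, 250) (array([0.177, 0.351, 0.375]), 0.001)
-0.9 [351.76332945 137.5486955 ]
0 [271.95795882 173.53579078]
0.2 [213.78662996 199.76732305]
0.3 [161.88458244 223.17181218]
0.4 [ 73.22878615 263.14988087]
0.6 [-749.38950099  634.0978816 ]
```

View pics/w2e.png

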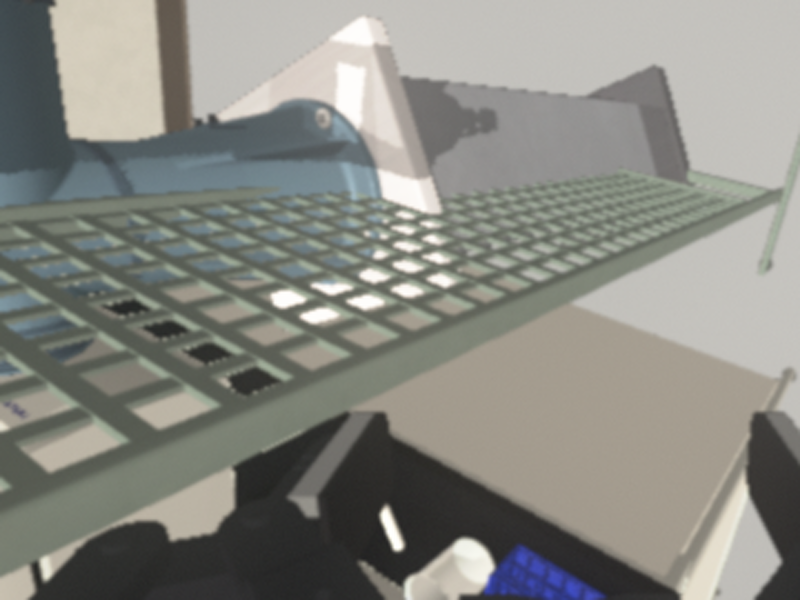

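{"name": "apply_moves", "arguments": {
  "increments": [
    {"x": -2.9,"y": -5.3,"z": 0,"ax": 0,"ay": 0,"az": 0,"grip": 0},
    {"x": -5.8,"y": -10.5,"z": 0,"ax": 0,"ay": 0,"az": 0,"grip": 0},
    {"x": -8.6,"y": -15.8,"z": 0,"ax": 0,"ay": 0,"az": 0,"grip": 0},
    {"x": -12,"y": -22,"z": 0,"ax": 0,"ay": 0,"az": 0,"grip": 0},
    {"x": -12,"y": -22,"z": 0,"ax": 0,"ay": 0,"az": 0,"grip": 0}
  ]
}}

```text
time_s: 2.35
eef_pos: [0.1823, 0.537, 0.6499]
eef_rot: [-0.461, 0.656, 0.268, -0.534]
wrist_force: [0.3, 0.1, -0.2]
opening: 1.003
```

```bash
python3 - <<'E'
from fence import *
W=vision.camera_params('wrist');save(vision.camera('wrist'),'w3');np.savez('w3.npz',**W)
o=ctrl.get_obs();print(o['time_s'],o['q'],o['eef_pos'],o['wrist_force'],-np.array(W['R']).T@W['t'])
for z in np.arange(-.9,1.2,.1):print(z.round(1),proj(W,[.178,.352,z]).round(),proj(W,[.024,.083,z]).round())
E
```

```text
2.4 [ 1.07703702  0.51679276  0.46506956 -0.16442614  2.62435117 -0.29259476] [0.18217249 0.53683008 0.64795629] [ 0.51448439 -1.41484305  1.08830063] [0.1292274  0.60955573 0.75489103]
-0.9 [352. 132.] [301. 120.]
-0.8 [349. 133.] [296. 121.]
-0.7 [346. 135.] [290. 121.]
-0.6 [342. 136.] [283. 122.]
-0.5 [338. 138.] [275. 123.]
-0.4 [333. 141.] [267. 124.]
-0.3 [328. 143.] [257. 125.]
-0.2 [322. 147.] [245. 127.]
-0.1 [314. 150.] [232. 128.]
-0.0 [304. 155.] [216. 130.]
0.1 [292. 161.] [196. 132.]
0.2 [277. 168.] [172. 135.]
0.3 [257. 178.] [142. 139.]
0.4 [230. 191.] [102. 143.]
0.5 [188. 211.] [ 48. 150.]
0.6 [121. 244.] [-30. 159.]
0.7 [ -9. 307.] [-154.  173.]
0.8 [-366.  481.] [-376.  200.]
0.9 [-5639.  3044.] [-896.  261.]
1.0 [1428. -391.] [-3525.   570.]
1.1 [ 874. -122.] [4215. -341.]
```

View pics/w3.png

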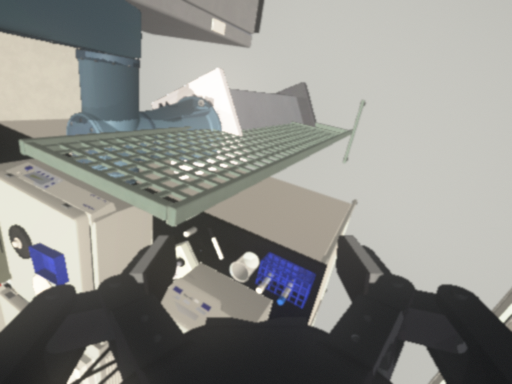

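```bash
cat > kin.py <<'E'
import numpy as np
from scipy.spatial.transform import Rotation as Ro
from scipy.optimize import least_squares
def M(w): return Ro.from_quat([w[1],w[2],w[3],w[0]]).as_matrix()
rz=lambda a:Ro.from_euler('z',a).as_matrix(); ry=lambda a:Ro.from_euler('y',a).as_matrix()
D=[([1.03868286,.180754451,1.60701206,-4.1e-5,1.35383993,-.206304139],[.18403905,.54474881,.25630825],[-.57421035,.57472053,.41171146,-.4128831]),
([1.07968801,.44226972,1.05465384,-.09337924,2.13787573,-.19596039],[.18424701,.5452805,.40434799],[-0.453,0.659,0.256,-0.543]),
([1.07703702,.51679276,.46506956,-.16442614,2.62435117,-.29259476],[.18217249,.53683008,.64795629],[-.461,.656,.268,-.534])]
E
python3 - <<'E'
from kin import *
import itertools
for q,p,w in D:
    R=M(w)
    A=rz(q[0])@ry(q[1]+q[2])
    for s4,s5,s6 in itertools.product((1,-1),repeat=3):
        Q=A@rz(s4*q[3])@ry(s5*q[4])@rz(s6*q[5])
        print(s4,s5,s6,(Q.T@R).round(2).tolist())
    print()
    # assume UR-like: pitch q2+q3+q4..
E
```

```text
1 1 1 [[-1.0, 0.0, 0.0], [0.0, 0.0, 1.0], [0.0, 1.0, -0.0]]
1 1 -1 [[-0.92, 0.0, 0.4], [0.4, -0.0, 0.92], [0.0, 1.0, -0.0]]
1 -1 1 [[0.83, 0.41, -0.38], [0.38, 0.09, 0.92], [0.41, -0.91, -0.09]]
1 -1 -1 [[0.91, 0.41, 0.02], [0.02, -0.09, 1.0], [0.41, -0.91, -0.09]]
-1 1 1 [[-1.0, 0.0, 0.0], [0.0, 0.0, 1.0], [0.0, 1.0, -0.0]]
-1 1 -1 [[-0.92, 0.0, 0.4], [0.4, -0.0, 0.92], [0.0, 1.0, -0.0]]
-1 -1 1 [[0.83, 0.41, -0.38], [0.38, 0.09, 0.92], [0.41, -0.91, -0.09]]
-1 -1 -1 [[0.91, 0.41, 0.02], [0.02, -0.09, 1.0], [0.41, -0.91, -0.09]]

1 1 1 [[-1.0, 0.0, 0.0], [0.0, -0.0, 1.0], [0.0, 1.0, 0.0]]
1 1 -1 [[-0.92, 0.0, 0.38], [0.38, -0.0, 0.92], [0.0, 1.0, 0.0]]
1 -1 1 [[0.37, -0.89, -0.27], [0.27, -0.18, 0.95], [-0.89, -0.42, 0.18]]
1 -1 -1 [[0.44, -0.89, 0.11], [0.11, 0.18, 0.98], [-0.89, -0.42, 0.18]]
-1 1 1 [[-0.99, 0.04, -0.1], [-0.1, -0.15, 0.98], [0.03, 0.99, 0.16]]
-1 1 -1 [[-0.96, -0.02, 0.29], [0.29, -0.16, 0.95], [0.03, 0.99, 0.16]]
-1 -1 1 [[0.37, -0.85, -0.37], [0.17, -0.33, 0.93], [-0.91, -0.41, 0.02]]
-1 -1 -1 [[0.41, -0.91, 0.01], [0.01, 0.02, 1.0], [-0.91, -0.41, 0.02]]

1 1 1 [[-1.0, -0.01, -0.0], [-0.0, -0.0, 1.0], [-0.01, 1.0, 0.0]]
1 1 -1 [[-0.83, -0.01, 0.55], [0.55, 0.0, 0.83], [-0.01, 1.0, 0.0]]
1 -1 1 [[-0.55, -0.83, -0.14], [0.14, -0.25, 0.96], [-0.83, 0.51, 0.25]]
1 -1 -1 [[-0.38, -0.83, 0.42], [0.42, 0.25, 0.87], [-0.83, 0.51, 0.25]]
-1 1 1 [[-0.96, 0.06, -0.28], [-0.28, -0.15, 0.95], [0.02, 0.99, 0.16]]
-1 1 -1 [[-0.96, -0.03, 0.29], [0.29, -0.16, 0.94], [0.02, 0.99, 0.16]]
-1 -1 1 [[-0.51, -0.76, -0.41], [-0.15, -0.4, 0.91], [-0.85, 0.52, 0.09]]
-1 -1 -1 [[-0.5, -0.85, 0.16], [0.16, 0.09, 0.98], [-0.85, 0.52, 0.09]]
```

```bash
cat >> kin.py <<'E'
def fk(q,P,full=False):
    oy,h,L1,ax,L2,Lt,o5=P
    B=rz(q[0]); S=B@[0,oy*0,h]; E=B@(np.array([0,oy,h])+ry(q[1])@[0,0,L1])
    A=B@ry(q[1]+q[2]); 
    A4=A@rz(q[3]); Wc=E+A@[ax,0,L2]
    Q=A4@ry(q[4])@rz(q[5])
    T=Wc+A4@[0,o5,0]+Q@[0,0,Lt]
    return (B@[0,oy,h],E,Wc,T) if full else T
def fit(D,p0=(.118,.25,.4,0,.4,.28,0)):
    f=lambda P:np.concatenate([fk(q,P)-p for q,p,w in D]+[1e-2*(np.array(P)-p0)])
    return least_squares(f,p0)
E
python3 - <<'E'
from kin import *
r=fit(D);print(r.x.round(4),r.fun.round(4)[:9])
for p0 in[(0,.3,.4,0,.4,.28,.1),(.06,.2,.45,0,.45,.25,.06)]:
    r=fit(D,p0);print(r.x.round(4),np.abs(r.fun[:9]).max())
E
```

```text
[ 1.182e-01  3.130e-01  4.383e-01  8.540e-02  5.144e-01  2.938e-01
 -4.000e-04] [ 0. -0.  0.  0.  0.  0. -0. -0. -0.]
[0.1034 0.3182 0.4294 0.0851 0.5162 0.2897 0.0142] 0.00037327778443013715
[0.1129 0.3147 0.4353 0.0852 0.515  0.2924 0.0049] 0.00012559570905934514
```

```bash
python3 - <<'E'
from fence import *
W=dict(np.load('w3.npz'))
for uv in[(22,140),(25,143),(38,155),(170,215),(165,212),(178,222),(100,138),(200,128)]: print(uv,pl(W,uv))
im=cv2.imread('pics/w3.png');cv2.imwrite('pics/w3e.png',cv2.resize(im[0:240,0:320],(800,600),interpolation=cv2.INTER_CUBIC))
from kin import *
P=fit(D).x
S,E,Wc,T=fk([1.07703702,.51679276,.46506956,-.16442614,2.62435117,-.29259476],P,True)
for n,X in zip('SEWT',(S,E,Wc,T)): print(n,X.round(3),proj(W,X).round())
print(proj(W,[0,0,0]),proj(W,[0,0,.3]))
E
```

```text
(22, 140) (array([-0.011,  0.022,  0.505]), 0.381)
(25, 143) (array([-0.001,  0.039,  0.51 ]), 0.361)
(38, 155) (array([0.034, 0.101, 0.525]), 0.29)
(170, 215) (array([0.174, 0.344, 0.524]), 0.009)
(165, 212) (array([0.169, 0.336, 0.523]), 0.019)
(178, 222) (array([0.183, 0.36 , 0.53 ]), -0.009)
(100, 138) (array([0.006, 0.051, 0.379]), 0.347)
(200, 128) (array([0.005, 0.05 , 0.035]), 0.348)
S [-0.104  0.056  0.313] [111.  88.]
E [-0.001  0.247  0.694] [-139.   98.]
W [0.224 0.665 0.909] [249. -30.]
T [0.182 0.537 0.648] [260. 262.]
[195.20987988 130.23119048] [117.77670079 138.52161333]
```

View pics/w3e.png

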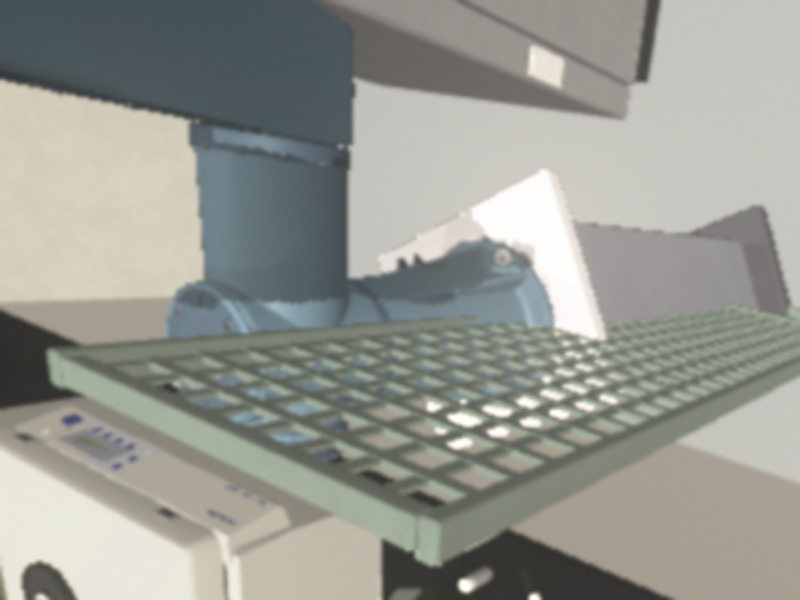

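```bash
cat > plan.py <<'E'
from h import *
from kin import M,rz
from scipy.spatial.transform import Rotation as Ro
def Rt(psi):
    c,s=np.cos(psi),np.sin(psi); x=np.array([c,s,0]);y=np.array([0,0,-1.]);return np.stack([x,y,np.cross(x,y)],1)
def rows(tg,o=None):
    o=o or ctrl.get_obs();p0=np.array(o['eef_pos']);R0=M(o['eef_rot'])
    out=[]
    for p,psi in tg:
        s=R0.T@(np.array(p)-p0)*100; r=Ro.from_matrix(R0.T@Rt(psi)).as_rotvec()
        out.append([*s.round(2).tolist(),*r.round(3).tolist()])
    return out
E
python3 - <<'E'
from plan import *
ps=np.radians(75)
for r in rows([((.22,.48,.65),ps),((.36,.27,.63),ps)]): print(r)
E
```

```text
[-3.8, 1.76, -5.4, -0.011, -0.062, -0.477]
[-16.57, 10.69, -25.35, -0.011, -0.062, -0.477]
```

{"name": "apply_moves", "arguments": {
  "increments": [
    {"x": -2,"y": 0.9,"z": -2.7,"ax": 0,"ay": -0.02,"az": -0.16,"grip": 1},
    {"x": -3.8,"y": 1.8,"z": -5.4,"ax": -0.01,"ay": -0.04,"az": -0.32,"grip": 1},
    {"x": -6.5,"y": 3.5,"z": -10,"ax": -0.01,"ay": -0.06,"az": -0.48,"grip": 1},
    {"x": -10,"y": 6,"z": -15,"ax": -0.01,"ay": -0.06,"az": -0.48,"grip": 1},
    {"x": -13.5,"y": 8.4,"z": -20,"ax": -0.01,"ay": -0.06,"az": -0.48,"grip": 1},
    {"x": -16.5,"y": 10.7,"z": -25.3,"ax": -0.01,"ay": -0.06,"az": -0.48,"grip": 1}
  ]
}}

```text
time_s: 3.15
eef_pos: [0.3536, 0.2759, 0.6297]
eef_rot: [0.562, -0.56, -0.431, 0.429]
wrist_force: [0.2, 1.4, 0.1]
opening: -0.002
```

```bash
python3 - <<'E'
from plan import *
o=ctrl.get_obs();print(o['time_s'],np.round(o['q'],3),np.round(o['dq'],2),o['eef_pos'],o['wrist_force'],np.round(o['joint_efforts'],1),o['opening'])
ps=np.radians(75)
for r in rows([((.41,.17,.62),ps),((.44,.05,.60),ps),((.44,-.06,.58),ps),((.42,-.18,.56),ps)]): print(r)
E
```

```text
3.15 [ 0.395 -0.136  1.198  0.004  2.077 -0.911] [-1.13 -0.13  0.24  0.   -0.09 -1.11] [0.35355096 0.27587901 0.62970299] [0.16417395 1.37723446 0.13308848] [  6.3 -31.1 -36.8  -0.    0.5   1.5] -0.0015829252148606562
[-8.76, 0.93, -8.21, 0.0, -0.002, 0.004]
[-19.57, 2.89, -14.23, 0.0, -0.002, 0.004]
[-30.2, 4.84, -17.09, 0.0, -0.002, 0.004]
[-42.31, 6.79, -18.29, 0.0, -0.002, 0.004]
```

{"name": "apply_moves", "arguments": {
  "increments": [
    {"x": -3,"y": 0.3,"z": -2.7,"ax": 0,"ay": 0,"az": 0,"grip": 1},
    {"x": -6,"y": 0.6,"z": -5.4,"ax": 0,"ay": 0,"az": 0,"grip": 1},
    {"x": -8.8,"y": 0.9,"z": -8.2,"ax": 0,"ay": 0,"az": 0,"grip": 1},
    {"x": -8.8,"y": 0.9,"z": -8.2,"ax": 0,"ay": 0,"az": 0,"grip": 1}
  ]
}}

```text
time_s: 3.65
eef_pos: [0.4099, 0.1677, 0.6183]
eef_rot: [0.564, -0.561, -0.429, 0.428]
wrist_force: [-0.3, 0.3, -0.7]
opening: 0.001
```

```bash
python3 - <<'E'
from plan import *
o=ctrl.get_obs();print(o['time_s'],np.round(o['q'],3),np.round(o['dq'],2),o['eef_pos'],o['wrist_force'],np.round(o['joint_efforts'],1),o['opening'])
ps=np.radians(75)
for r in rows([((.44,.05,.60),ps),((.44,-.06,.58),ps),((.42,-.18,.56),ps)]): print(r)
E
```

```text
3.65 [ 0.116 -0.155  1.238  0.005  2.06  -1.184] [ 0.05 -0.01 -0.02  0.02  0.02  0.04] [0.4098566 0.1677047 0.6183085] [-0.33902925  0.28577489 -0.69852093] [ -1.3 -27.8 -36.2  -0.2  -0.1  -0.4] 0.0009508854427017861
[-10.56, 1.78, -6.03, -0.002, -0.006, 0.004]
[-21.17, 3.74, -8.94, -0.002, -0.006, 0.004]
[-33.28, 5.69, -10.19, -0.002, -0.006, 0.004]
```

{"name": "apply_moves", "arguments": {
  "increments": [
    {"x": -3.5,"y": 0.6,"z": -2,"ax": 0,"ay": 0,"az": 0,"grip": 1},
    {"x": -7,"y": 1.2,"z": -4,"ax": 0,"ay": 0,"az": 0,"grip": 1},
    {"x": -10.5,"y": 1.8,"z": -6,"ax": 0,"ay": 0,"az": 0,"grip": 1},
    {"x": -10.5,"y": 1.8,"z": -6,"ax": 0,"ay": 0,"az": 0,"grip": 1}
  ]
}}

```text
time_s: 4.15
eef_pos: [0.4395, 0.0498, 0.5982]
eef_rot: [0.565, -0.561, -0.428, 0.428]
wrist_force: [-0.2, 0.1, -0.1]
opening: -0.001
```

```bash
python3 - <<'E'
from plan import *
o=ctrl.get_obs();print(o['time_s'],np.round(o['q'],3),np.round(o['dq'],2),o['eef_pos'],o['wrist_force'],np.round(o['joint_efforts'],1),o['opening'])
ps=np.radians(75)
for r in rows([((.44,-.06,.58),ps),((.42,-.18,.50),ps)]): print(r)
E
```

```text
4.15 [-0.16  -0.168  1.289  0.004  2.024 -1.458] [ 0.05 -0.01 -0.02  0.02  0.02  0.04] [0.43946924 0.04978674 0.59821207] [-0.16237503  0.08960412 -0.09432351] [ -1.4 -27.3 -36.4  -0.2  -0.2  -0.4] -0.0009173377432953127
[-10.57, 1.77, -3.0, -0.004, -0.009, 0.004]
[-22.7, 9.72, -4.31, -0.004, -0.009, 0.004]
```

{"name": "apply_moves", "arguments": {
  "increments": [
    {"x": -3.5,"y": 0.6,"z": -1,"ax": 0,"ay": 0,"az": 0,"grip": 1},
    {"x": -7,"y": 1.2,"z": -2,"ax": 0,"ay": 0,"az": 0,"grip": 1},
    {"x": -10.5,"y": 1.8,"z": -3,"ax": 0,"ay": 0,"az": 0,"grip": 1},
    {"x": -10.5,"y": 1.8,"z": -3,"ax": 0,"ay": 0,"az": 0,"grip": 1}
  ]
}}

```text
time_s: 4.65
eef_pos: [0.4398, -0.0593, 0.5787]
eef_rot: [0.566, -0.561, -0.427, 0.427]
wrist_force: [-1.0, 0.5, -0.0]
opening: 0.002
```

```bash
python3 - <<'E'
from plan import *
o=ctrl.get_obs();print(o['time_s'],np.round(o['q'],3),np.round(o['dq'],2),o['eef_pos'],o['wrist_force'],np.round(o['joint_efforts'],1),o['opening'])
save(vision.camera('scene'),'s4')
ps=np.radians(75)
for r in rows([((.42,-.18,.50),ps),((.40,-.26,.38),ps)]): print(r)
E
```

```text
4.65 [-0.405 -0.175  1.334  0.004  1.989 -1.702] [ 0.04 -0.01 -0.02  0.02  0.02  0.03] [ 0.43979219 -0.05929346  0.57874422] [-1.02089465  0.52779955 -0.02596788] [ -1.3 -27.3 -36.7  -0.2  -0.1  -0.4] 0.0024138433536650726
[-12.28, 7.88, -1.39, -0.005, -0.01, 0.004]
[-20.58, 19.84, -1.66, -0.005, -0.01, 0.004]
```

View pics/s4.png

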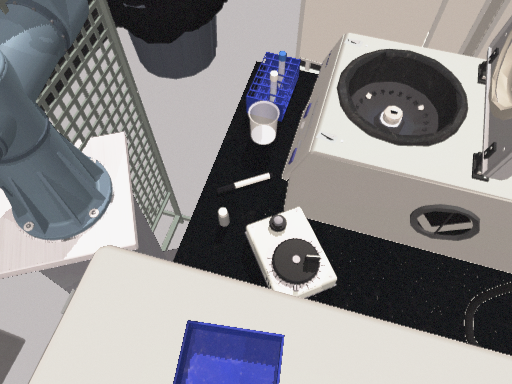

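{"name": "apply_moves", "arguments": {
  "increments": [
    {"x": -5,"y": 2.6,"z": -0.5,"ax": 0,"ay": 0,"az": 0,"grip": 1},
    {"x": -9,"y": 5.5,"z": -1,"ax": 0,"ay": 0,"az": 0,"grip": 1},
    {"x": -13,"y": 9.5,"z": -1.3,"ax": 0,"ay": 0,"az": 0,"grip": 1},
    {"x": -17,"y": 14.5,"z": -1.5,"ax": 0,"ay": 0,"az": 0,"grip": 1},
    {"x": -20.5,"y": 20,"z": -1.7,"ax": 0,"ay": 0,"az": 0,"grip": 1},
    {"x": -20.5,"y": 26,"z": -1.7,"ax": 0,"ay": 0,"az": 0,"grip": 1},
    {"x": -20.5,"y": 29,"z": -1.7,"ax": 0,"ay": 0,"az": 0,"grip": 1},
    {"x": -20.5,"y": 29,"z": -1.7,"ax": 0,"ay": 0,"az": 0,"grip": 1}
  ]
}}

```text
time_s: 5.7
eef_pos: [0.4001, -0.2562, 0.2865]
eef_rot: [0.567, -0.559, -0.429, 0.428]
wrist_force: [0.3, 0.3, -0.6]
opening: 0.003
```

```bash
cat > look.py <<'E'
from plan import *
import sys
def look(tag,qs=('dial_axis','dial_lug','dial_index','tab_line','start_top','control_box')):
    Z=dict(control_box=0,dial_axis=.072,dial_lug=.083,dial_index=.072,tab_line=.069,start_top=.066)
    W=vision.camera_params('wrist');im=vision.camera('wrist');save(im,tag);np.savez(tag+'.npz',**W)
    r={}
    for q in qs:
        a=pinpoint('wrist',q)
        if a:
            r[q]=onz(W,a[0]['xy'],Z[q]); print(q,[(np.round(b['xy'],1).tolist(),round(b['p'],2)) for b in a[:2]],r[q].round(4)[:2])
        else: print(q,'none')
    o=ctrl.get_obs();print(o['time_s'],np.round(o['q'],3),np.round(o['eef_pos'],4),np.round(o['wrist_force'],2),o['opening'])
    return r,W,im
E
python3 - <<'E'
from look import *
look('w5')
E
```

```text
dial_axis [([233.6, 225.4], 0.95)] [ 0.4618 -0.3036]
dial_lug [([234.1, 249.5], 0.81), ([233.8, 260.8], 0.65)] [ 0.4905 -0.3107]
dial_index [([234.5, 258.2], 0.81)] [ 0.5088 -0.3164]
tab_line [([195.4, 224.2], 0.48)] [ 0.4477 -0.3527]
start_top [([298.7, 201.1], 0.58)] [ 0.4541 -0.2123]
control_box [([249.7, 202.1], 0.9)] [ 0.4592 -0.2817]
6.05 [-8.240e-01 -7.000e-02  1.801e+00  1.000e-03  1.414e+00 -2.124e+00] [ 0.401  -0.2592  0.2901] [ 0.65  0.71 -0.17] 0.004149667717894924
```

View pics/w5.png

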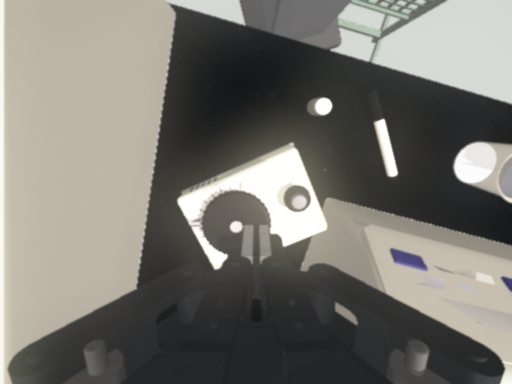

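```bash
python3 - <<'E'
from plan import *
ps=np.radians(75)
for r in rows([((.465,-.30,.25),ps)]): print(r)
E
```

```text
[-2.23, 3.99, -7.27, -0.002, -0.009, 0.003]
```

{"name": "apply_moves", "arguments": {
  "increments": [
    {"x": -1.1,"y": 2,"z": -3.7,"ax": 0,"ay": -0.01,"az": 0,"grip": 1},
    {"x": -2.2,"y": 4,"z": -7.3,"ax": 0,"ay": -0.01,"az": 0,"grip": 1},
    {"x": -2.2,"y": 4,"z": -7.3,"ax": 0,"ay": -0.01,"az": 0,"grip": 1}
  ]
}}

```text
time_s: 6.42
eef_pos: [0.4661, -0.3002, 0.2479]
eef_rot: [0.563, -0.559, -0.431, 0.43]
wrist_force: [-0.0, 0.3, 0.7]
opening: -0.0
```

```bash
python3 - <<'E'
from look import *
r,W,im=look('w6')
cv2.imwrite('pics/w6e.png',cv2.cvtColor(cv2.resize(im[80:230,150:350],(800,600),interpolation=cv2.INTER_CUBIC),cv2.COLOR_RGB2BGR))
E
```

```text
dial_axis [([253.3, 177.0], 0.74)] [ 0.4631 -0.303 ]
dial_lug [([255.5, 202.7], 0.55)] [ 0.4893 -0.3074]
dial_index [([251.6, 217.6], 0.83)] [ 0.5095 -0.3175]
tab_line [([211.1, 179.3], 0.57)] [ 0.4541 -0.3498]
start_top [([334.2, 146.1], 0.73)] [ 0.4538 -0.2081]
control_box [([270.5, 158.6], 0.93)] [ 0.4609 -0.2785]
6.775 [-7.880e-01  1.380e-01  1.666e+00  2.000e-03  1.338e+00 -2.098e+00] [ 0.4653 -0.2997  0.2511] [0.17 0.8  0.47] 0.001375879355102625
```

View pics/w6e.png

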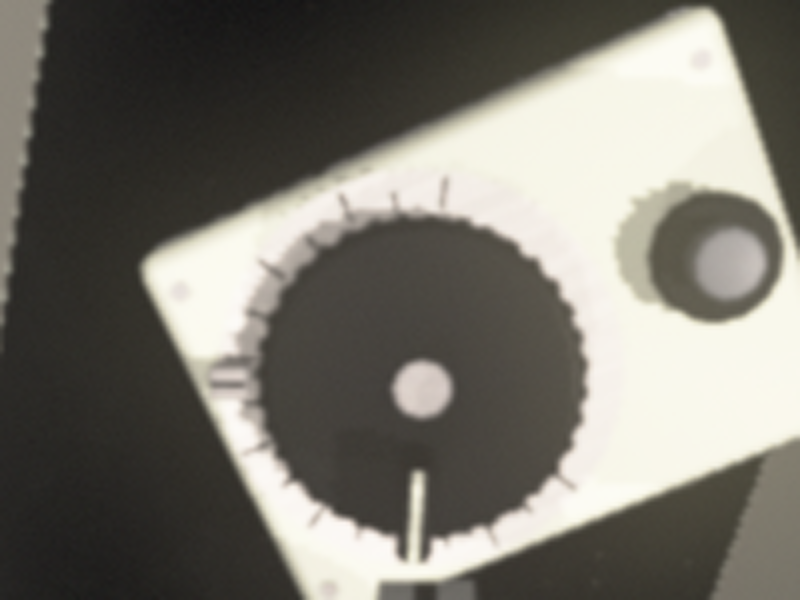

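```bash
python3 - <<'E'
from look import *
im=cv2.imread('pics/w6.png');cv2.imwrite('pics/w6f.png',cv2.resize(im[155:200,195:255],(800,600),interpolation=cv2.INTER_CUBIC))
W=dict(np.load('w6.npz'))
ax=np.array([.463,-.303])
for uv,z in [((150+418/4,80+475/4),.096),((150+413/4,80+560/4),.08),((150+245/4,80+366/4),.069),((150+245/4,80+384/4),.069),((150+422/4,80+388/4),.075)]:
    X=onz(W,uv,z);v=X[:2]-ax;print(np.round(uv,1),X.round(4),np.degrees(np.arctan2(v[1],v[0])).round(1),np.hypot(*v).round(4))
E
```

```text
[254.5 198.8] [ 0.4805 -0.3062  0.096 ] -10.4 0.0178
[253.2 220. ] [ 0.5097 -0.3155  0.08  ] -15.0 0.0483
[211.2 171.5] [ 0.4456 -0.3469  0.069 ] -111.6 0.0472
[211.2 176. ] [ 0.4505 -0.3485  0.069 ] -105.3 0.0472
[255.5 177. ] [ 0.4631 -0.3004  0.075 ] 88.1 0.0026
```

View pics/w6f.png

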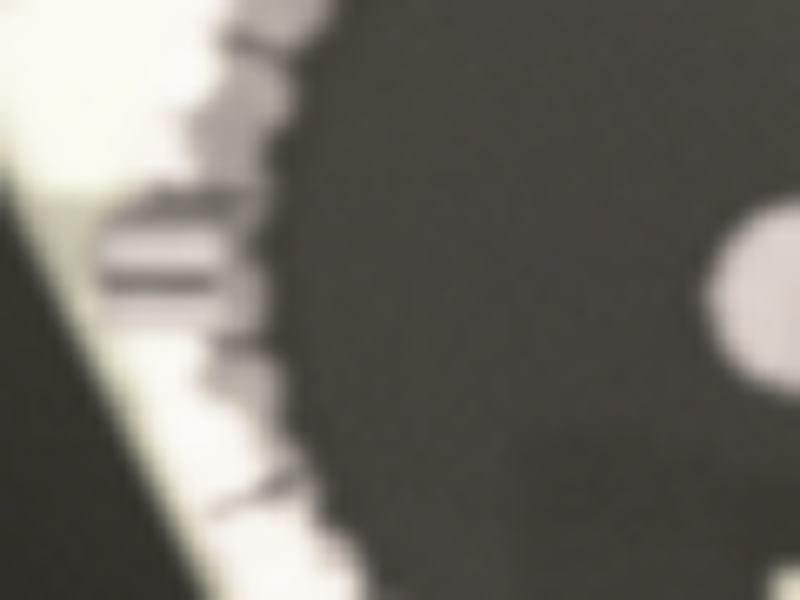

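```bash
cat > meas.py <<'E'
from look import *
from scipy.optimize import least_squares
def disc(W,im,c0=(.463,-.303)):
    g=cv2.GaussianBlur(cv2.cvtColor(im,cv2.COLOR_RGB2GRAY),(0,0),.7).astype(float)
    P=[]
    for a in np.radians(np.arange(0,360,3)):
        rr=np.arange(.036,.056,.0004)
        uv=np.array([proj(W,[c0[0]+r*np.cos(a),c0[1]+r*np.sin(a),.072]) for r in rr]).astype(np.float32)
        v=cv2.remap(g.astype(np.float32),uv[:,0].reshape(1,-1),uv[:,1].reshape(1,-1),cv2.INTER_LINEAR)[0]
        d=np.gradient(v); k=d.argmax()
        if d[k]>2.5: P.append([c0[0]+rr[k]*np.cos(a),c0[1]+rr[k]*np.sin(a)])
    P=np.array(P)
    f=least_squares(lambda x:np.hypot(P[:,0]-x[0],P[:,1]-x[1])-x[2],[*c0,.046],loss='soft_l1',f_scale=.0005)
    return f.x,len(P),np.sqrt(np.mean(f.fun**2))
E
python3 - <<'E'
from meas import *
im=cv2.cvtColor(cv2.imread('pics/w6.png'),cv2.COLOR_BGR2RGB);W=dict(np.load('w6.npz'))
c,n,e=disc(W,im);print(c,n,e)
c,n,e=disc(W,im,c[:2]);print(c,n,e)
for uv,z in [((254.5,198.8),.096),((253.2,220),.08),((203,175.8),.069),((211,175.6),.069),((255.5,177),.075)]:
    X=onz(W,uv,z);v=X[:2]-c[:2];print(np.round(uv,1),X.round(4),np.degrees(np.arctan2(v[1],v[0])).round(1),np.hypot(*v).round(4))
im=cv2.imread('pics/w6.png');cv2.imwrite('pics/w6g.png',cv2.resize(im[190:230,225:285],(800,533),interpolation=cv2.INTER_CUBIC))
E
```

```text
[ 0.46196454 -0.30079237  0.04590275] 120 0.001725681957987648
[ 0.46196729 -0.30072677  0.04584349] 120 0.001725548319675384
[254.5 198.8] [ 0.4806 -0.3062  0.096 ] -16.5 0.0194
[253.2 220. ] [ 0.5097 -0.3156  0.08  ] -17.3 0.05
[203.  175.8] [ 0.4479 -0.3573  0.069 ] -103.9 0.0583
[211.  175.6] [ 0.45   -0.3486  0.069 ] -104.0 0.0494
[255.5 177. ] [ 0.4631 -0.3004  0.075 ] 15.4 0.0012
```

View pics/w6g.png

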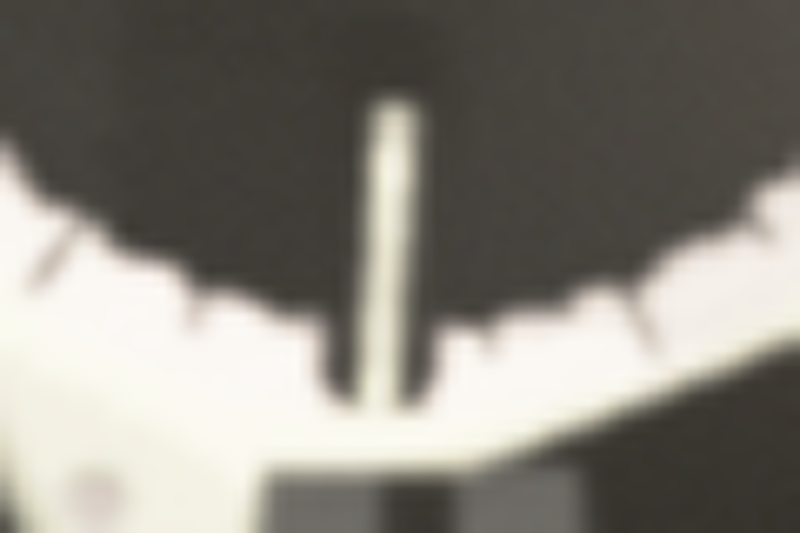

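```bash
cat > push.py <<'E'
from plan import *
AX=np.array([.4620,-.3007])
def tgt(thdeg,tau,z=.105,rho=.031):
    t=np.radians(thdeg);r=np.array([np.cos(t),np.sin(t)]);u=np.array([-r[1],r[0]])
    return (np.array([*(AX+rho*r+tau*u),z]),t+np.pi/2)
E
python3 - <<'E'
from push import *
for r in rows([tgt(-17,.03,.16),tgt(-17,.03,.105)]): print(r)
E
```

```text
[2.69, 9.12, -2.91, -0.0, 0.036, 0.002]
[2.68, 14.62, -2.91, -0.0, 0.036, 0.002]
```

{"name": "apply_moves", "arguments": {
  "increments": [
    {"x": 1.3,"y": 4,"z": -1.5,"ax": 0,"ay": 0.02,"az": 0,"grip": 1},
    {"x": 2.7,"y": 8,"z": -2.9,"ax": 0,"ay": 0.04,"az": 0,"grip": 1},
    {"x": 2.7,"y": 11.5,"z": -2.9,"ax": 0,"ay": 0.04,"az": 0,"grip": 1},
    {"x": 2.7,"y": 13.6,"z": -2.9,"ax": 0,"ay": 0.04,"az": 0,"grip": 1},
    {"x": 2.7,"y": 14.6,"z": -2.9,"ax": 0,"ay": 0.04,"az": 0,"grip": 1},
    {"x": 2.7,"y": 14.6,"z": -2.9,"ax": 0,"ay": 0.04,"az": 0,"grip": 1}
  ]
}}

```text
time_s: 7.52
eef_pos: [0.5002, -0.2809, 0.1054]
eef_rot: [0.57, -0.569, -0.42, 0.419]
wrist_force: [-0.1, 0.0, 0.3]
opening: -0.001
```

```bash
python3 - <<'E'
from push import *
o=ctrl.get_obs();print(o['time_s'],np.round(o['q'],3),np.round(o['eef_pos'],4),np.round(o['wrist_force'],2),o['opening'])
W=vision.camera_params('wrist');im=vision.camera('wrist');save(im,'w7');np.savez('w7.npz',**W)
for r in rows([tgt(-17,.02),tgt(-17,.016),tgt(-17,.012)]): print(r)
E
```

```text
7.525 [-0.719  0.358  1.72   0.002  1.065 -1.99 ] [ 0.5002 -0.2809  0.1054] [-0.07  0.05  0.25] -0.0010407047715777086
[-0.99, 0.11, 0.03, 0.001, -0.004, 0.001]
[-1.39, 0.11, 0.02, 0.001, -0.004, 0.001]
[-1.79, 0.11, 0.02, 0.001, -0.004, 0.001]
```

View pics/w7.png

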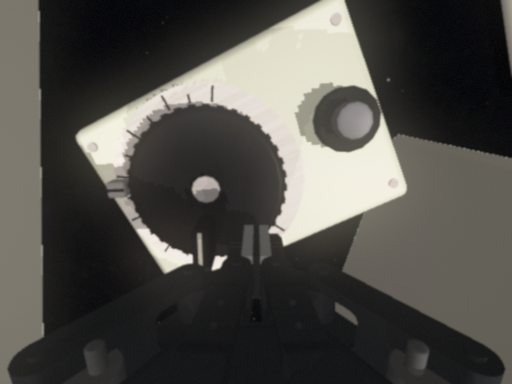

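```bash
python3 - <<'E'
from meas import *
im=cv2.cvtColor(cv2.imread('pics/w7.png'),cv2.COLOR_BGR2RGB);W=dict(np.load('w7.npz'))
c=(.462,-.3007)
for _ in range(2):
    x,n,e=disc(W,im,c);c=x[:2];print(x,n,e)
cr=cv2.imread('pics/w7.png')[150:290,90:290];cv2.imwrite('pics/w7e.png',cv2.resize(cr,(800,560),interpolation=cv2.INTER_CUBIC))
E
```

```text
[ 0.4621616  -0.30033032  0.04561538] 115 0.002338630967180597
[ 0.46215088 -0.30033802  0.0456397 ] 115 0.002294954903340168
```

View pics/w7e.png

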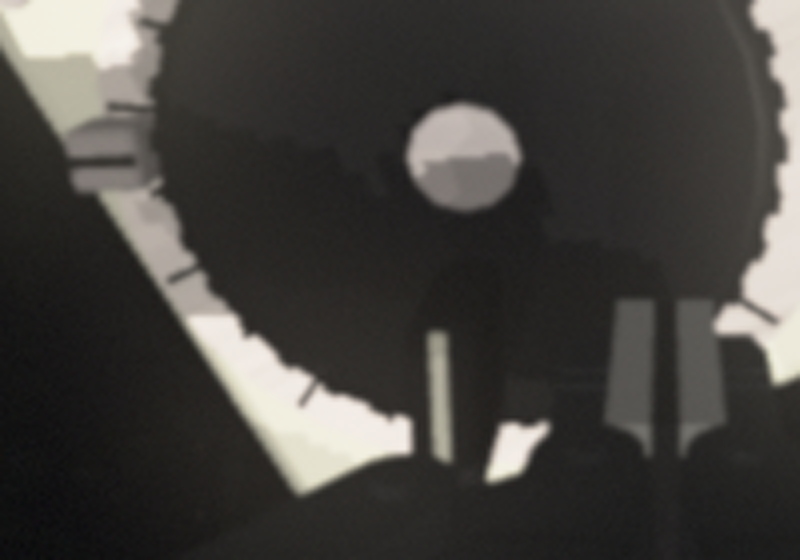

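{"name": "apply_moves", "arguments": {
  "increments": [
    {"x": -0.5,"y": 0,"z": 0,"ax": 0,"ay": 0,"az": 0,"grip": 1},
    {"x": -0.8,"y": 0,"z": 0,"ax": 0,"ay": 0,"az": 0,"grip": 1},
    {"x": -1.0,"y": 0,"z": 0,"ax": 0,"ay": 0,"az": 0,"grip": 1},
    {"x": -1.2,"y": 0,"z": 0,"ax": 0,"ay": 0,"az": 0,"grip": 1},
    {"x": -1.4,"y": 0,"z": 0,"ax": 0,"ay": 0,"az": 0,"grip": 1}
  ]
}}

```text
time_s: 8.2
eef_pos: [0.497, -0.2945, 0.1064]
eef_rot: [-0.569, 0.569, 0.42, -0.418]
wrist_force: [2.9, 2.9, 2.2]
opening: -0.001
```

```bash
cat > snap.py <<'E'
from push import *
import sys
t=sys.argv[1]
o=ctrl.get_obs();print(o['time_s'],np.round(o['q'],3),np.round(o['eef_pos'],4),np.round(o['wrist_force'],2),np.round(o['torque'],2),o['opening'])
W=vision.camera_params('wrist');im=vision.camera('wrist');save(im,t);np.savez(t+'.npz',**W)
im=cv2.imread(f'pics/{t}.png');cv2.imwrite(f'pics/{t}e.png',cv2.resize(im[150:290,90:290],(800,560),interpolation=cv2.INTER_CUBIC))
E
python3 snap.py w8
```

```text
8.2 [-0.742  0.363  1.711  0.003  1.067 -2.013] [ 0.497  -0.2945  0.1064] [2.86 2.95 2.23] [ 0.35 -0.42  0.01] -0.0008891715253659315
```

View pics/w8e.png

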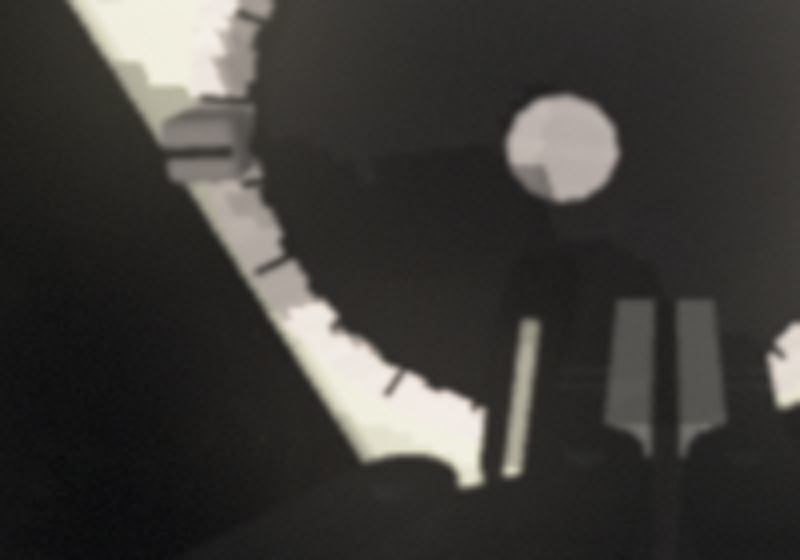

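```bash
cat > ang.py <<'E'
from h import *
AX=np.array([.4621,-.3004])
def ang(t,pts,z,ax=AX):
    W=dict(np.load(t+'.npz'))
    o=[]
    for e in pts:
        X=onz(W,(90+e[0]/4,150+e[1]/4),z)[:2];v=X-ax;o.append(X)
        print(e,X.round(4),'r',np.hypot(*v).round(4),'az',np.degrees(np.arctan2(v[1],v[0])).round(2))
    d=o[-1]-o[0];print('dir',np.degrees(np.arctan2(d[1],d[0])).round(2))
E
python3 - <<'E'
from ang import *
print('w7 line');ang('w7',[(437,332),(442,458)],.096)
print('w7 tab');ang('w7',[(135,159),(70,161)],.069)
print('w8 line');ang('w8',[(530,322),(512,472)],.096)
print('w8 tab');ang('w8',[(232,151),(167,153)],.069)
E
```

```text
w7 line
(437, 332) [ 0.4795 -0.3063] r 0.0183 az -18.78
(442, 458) [ 0.4969 -0.3121] r 0.0367 az -18.64
dir -18.5
w7 tab
(135, 159) [ 0.4503 -0.3488] r 0.0498 az -103.67
(70, 161) [ 0.4478 -0.3581] r 0.0595 az -103.95
dir -105.41
w8 line
(530, 322) [ 0.4789 -0.3084] r 0.0186 az -25.37
(512, 472) [ 0.4991 -0.318 ] r 0.0409 az -25.41
dir -25.45
w8 tab
(232, 151) [ 0.4505 -0.3487] r 0.0497 az -103.48
(167, 153) [ 0.4479 -0.3581] r 0.0594 az -103.79
dir -105.4
```

```bash
sed -i 's/AX=np.array(.*/AX=np.array([.4621,-.3004])/' push.py; python3 - <<'E'
from push import *
for th in range(-29,-90,-5): print(th,rows([tgt(th,.0193)])[0])
E
```

```text
-29 [-0.31, 0.14, -0.27, 0.002, 0.205, 0.002]
-34 [-0.61, 0.14, -0.36, 0.002, 0.292, 0.002]
-39 [-0.92, 0.14, -0.43, 0.002, 0.38, 0.002]
-44 [-1.24, 0.14, -0.48, 0.002, 0.467, 0.002]
-49 [-1.56, 0.14, -0.49, 0.001, 0.554, 0.002]
-54 [-1.87, 0.14, -0.48, 0.001, 0.641, 0.002]
-59 [-2.19, 0.14, -0.44, 0.001, 0.729, 0.002]
-64 [-2.5, 0.14, -0.37, 0.001, 0.816, 0.002]
-69 [-2.81, 0.14, -0.27, 0.001, 0.903, 0.002]
-74 [-3.1, 0.14, -0.15, 0.001, 0.99, 0.002]
-79 [-3.38, 0.14, -0.01, 0.001, 1.078, 0.002]
-84 [-3.65, 0.14, 0.16, 0.001, 1.165, 0.002]
-89 [-3.91, 0.14, 0.36, 0.001, 1.252, 0.002]
```

{"name": "apply_moves", "arguments": {
  "increments": [
    {"x": -0.3,"y": 0.1,"z": -0.25,"ax": 0,"ay": 0.18,"az": 0,"grip": 1},
    {"x": -0.6,"y": 0.1,"z": -0.35,"ax": 0,"ay": 0.29,"az": 0,"grip": 1},
    {"x": -0.9,"y": 0.1,"z": -0.43,"ax": 0,"ay": 0.38,"az": 0,"grip": 1},
    {"x": -1.25,"y": 0.1,"z": -0.48,"ax": 0,"ay": 0.47,"az": 0,"grip": 1},
    {"x": -1.55,"y": 0.1,"z": -0.49,"ax": 0,"ay": 0.55,"az": 0,"grip": 1},
    {"x": -1.87,"y": 0.1,"z": -0.48,"ax": 0,"ay": 0.64,"az": 0,"grip": 1},
    {"x": -2.2,"y": 0.1,"z": -0.44,"ax": 0,"ay": 0.73,"az": 0,"grip": 1},
    {"x": -2.5,"y": 0.1,"z": -0.37,"ax": 0,"ay": 0.82,"az": 0,"grip": 1},
    {"x": -2.8,"y": 0.1,"z": -0.27,"ax": 0,"ay": 0.9,"az": 0,"grip": 1},
    {"x": -3.1,"y": 0.1,"z": -0.15,"ax": 0,"ay": 0.99,"az": 0,"grip": 1},
    {"x": -3.4,"y": 0.1,"z": 0,"ax": 0,"ay": 1.08,"az": 0,"grip": 1}
  ]
}}

```text
time_s: 9.62
eef_pos: [0.4868, -0.3269, 0.105]
eef_rot: [0.705, -0.704, -0.067, 0.065]
wrist_force: [2.5, 1.7, -1.0]
opening: 0.002
```

```bash
python3 snap.py w9
```

```text
9.625 [-0.795  0.382  1.688  0.003  1.072 -0.983] [ 0.4868 -0.3269  0.105 ] [ 2.52  1.73 -0.96] [ 0.35 -0.39 -0.02] 0.0023227016235436385
```

View pics/w9e.png

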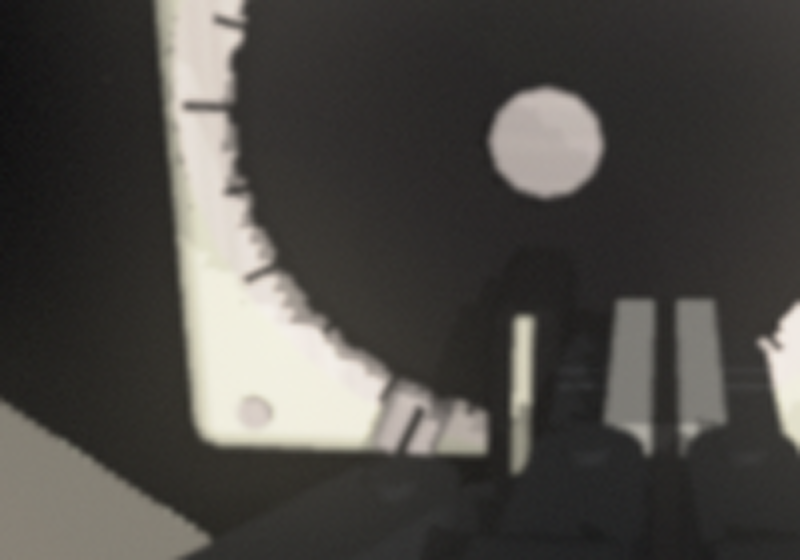

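```bash
python3 - <<'E'
from meas import *
import sys
im=cv2.cvtColor(cv2.imread('pics/w9.png'),cv2.COLOR_BGR2RGB);W=dict(np.load('w9.npz'))
c=(.462,-.3004)
for _ in range(2):
    x,n,e=disc(W,im,c);c=x[:2];print(x,n,e)
from ang import *
print('line');ang('w9',[(524,320),(521,440)],.096)
print('tab');ang('w9',[(421,410),(406,448)],.069)
from push import *
for th in (-84,-89,-92,-95,-97,-99,-101): print(th,rows([tgt(th,.0193)])[0])
E
```

```text
[ 0.463037   -0.30057742  0.04567052] 111 0.002088963023604586
[ 0.46299167 -0.3005003   0.04564755] 111 0.002189310816781942
line
(524, 320) [ 0.4654 -0.3185] r 0.0184 az -79.54
(521, 440) [ 0.4677 -0.3357] r 0.0357 az -81.04
dir -82.63
tab
(421, 410) [ 0.4504 -0.3499] r 0.0509 az -103.32
(406, 448) [ 0.4489 -0.3571] r 0.0582 az -103.13
dir -101.83
-84 [-0.23, 0.0, -0.16, -0.001, 0.079, 0.002]
-89 [-0.52, 0.0, -0.29, -0.001, 0.166, 0.002]
-92 [-0.7, 0.0, -0.36, -0.001, 0.218, 0.002]
-95 [-0.88, 0.0, -0.42, -0.001, 0.271, 0.002]
-97 [-1.01, 0.0, -0.45, -0.001, 0.305, 0.002]
-99 [-1.13, 0.0, -0.48, -0.001, 0.34, 0.002]
-101 [-1.26, 0.0, -0.51, -0.001, 0.375, 0.002]
```

{"name": "apply_moves", "arguments": {
  "increments": [
    {"x": -0.12,"y": 0,"z": -0.1,"ax": 0,"ay": 0.04,"az": 0,"grip": 1},
    {"x": -0.25,"y": 0,"z": -0.17,"ax": 0,"ay": 0.08,"az": 0,"grip": 1},
    {"x": -0.4,"y": 0,"z": -0.23,"ax": 0,"ay": 0.125,"az": 0,"grip": 1},
    {"x": -0.53,"y": 0,"z": -0.29,"ax": 0,"ay": 0.165,"az": 0,"grip": 1},
    {"x": -0.65,"y": 0,"z": -0.34,"ax": 0,"ay": 0.2,"az": 0,"grip": 1},
    {"x": -0.76,"y": 0,"z": -0.38,"ax": 0,"ay": 0.235,"az": 0,"grip": 1},
    {"x": -0.84,"y": 0,"z": -0.41,"ax": 0,"ay": 0.26,"az": 0,"grip": 1}
  ]
}}

```text
time_s: 10.55
eef_pos: [0.479, -0.3329, 0.1049]
eef_rot: [0.707, -0.706, 0.027, -0.028]
wrist_force: [2.4, 1.5, 0.6]
opening: -0.001
```

```bash
python3 snap.py w10; python3 - <<'E'
from meas import *
im=cv2.cvtColor(cv2.imread('pics/w10.png'),cv2.COLOR_BGR2RGB);W=dict(np.load('w10.npz'))
c=(.462,-.3004)
for _ in range(2):
    x,n,e=disc(W,im,c);c=x[:2];print(x,n,e)
E
```

```text
10.55 [-0.812  0.376  1.696  0.003  1.069 -0.735] [ 0.479  -0.3329  0.1049] [2.44 1.49 0.56] [ 0.2  -0.38 -0.08] -0.0006199856213652059
[ 0.46314953 -0.3005599   0.04561731] 112 0.002168250064826293
[ 0.46313803 -0.3005094   0.04557817] 110 0.002065290186338348
```

View pics/w10e.png

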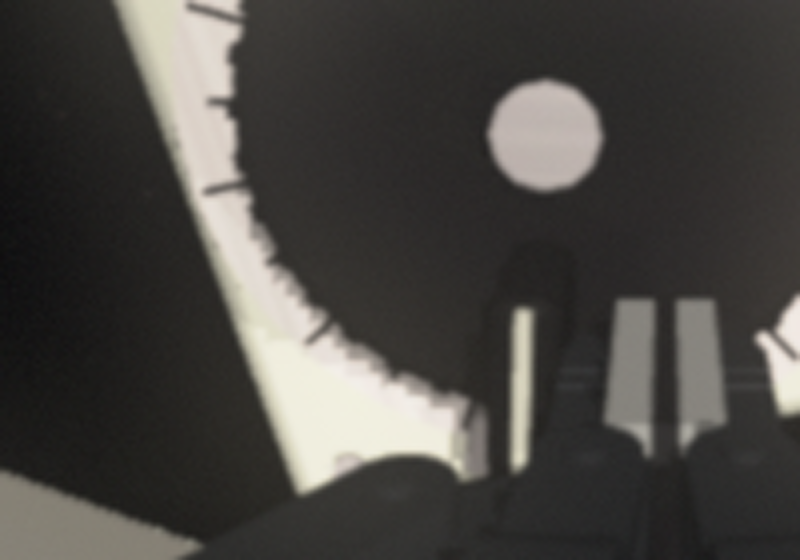

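```bash
python3 - <<'E'
from ang import *
for ax in ((.4621,-.3004),(.4631,-.3005)):
    print('line');ang('w10',[(524,310),(521,440)],.096,np.array(ax))
from push import *
o=ctrl.get_obs();R=M(o['eef_rot']);print('psi-90',np.degrees(np.arctan2(R[1,0],R[0,0]))-90)
for th in (-97,-98,-99,-100,-101,-102): print(th,rows([tgt(th,.0193)])[0])
E
```

```text
line
(524, 310) [ 0.4609 -0.3182] r 0.0178 az -93.78
(521, 440) [ 0.4584 -0.3367] r 0.0365 az -95.8
dir -97.72
line
(524, 310) [ 0.4609 -0.3182] r 0.0178 az -97.02
(521, 440) [ 0.4584 -0.3367] r 0.0365 az -97.38
dir -97.72
psi-90 -94.53344072175356
-97 [-0.14, -0.01, -0.07, -0.001, 0.043, 0.002]
-98 [-0.19, -0.01, -0.1, -0.002, 0.061, 0.002]
-99 [-0.25, -0.01, -0.13, -0.002, 0.078, 0.002]
-100 [-0.3, -0.01, -0.16, -0.002, 0.095, 0.002]
-101 [-0.36, -0.01, -0.19, -0.002, 0.113, 0.002]
-102 [-0.42, -0.01, -0.22, -0.002, 0.13, 0.002]
```

{"name": "apply_moves", "arguments": {
  "increments": [
    {"x": -0.08,"y": 0,"z": -0.04,"ax": 0,"ay": 0.025,"az": 0,"grip": 1},
    {"x": -0.16,"y": 0,"z": -0.08,"ax": 0,"ay": 0.05,"az": 0,"grip": 1},
    {"x": -0.22,"y": 0,"z": -0.11,"ax": 0,"ay": 0.07,"az": 0,"grip": 1},
    {"x": -0.22,"y": 0,"z": -0.11,"ax": 0,"ay": 0.07,"az": 0,"grip": 1}
  ]
}}

```text
time_s: 11.1
eef_pos: [0.4765, -0.3339, 0.1049]
eef_rot: [0.706, -0.705, 0.052, -0.053]
wrist_force: [2.1, 0.3, -1.2]
opening: 0.002
```

```bash
python3 snap.py w11; python3 - <<'E'
from push import *
for r in rows([tgt(-98.5,.035),tgt(-102,.035,.20),tgt(-103,.0,.20,.02)]): print(r)
E
```

```text
11.1 [-0.816  0.373  1.7    0.002  1.068 -0.668] [ 0.4765 -0.3339  0.1049] [ 2.11  0.29 -1.19] [ 0.16 -0.36  0.04] 0.0023772292933366183
[1.58, -0.0, -0.0, -0.001, -0.001, 0.001]
[1.39, -9.5, -0.2, -0.002, 0.06, 0.001]
[-2.07, -9.51, 1.12, -0.002, 0.078, 0.001]
```

View pics/w11e.png

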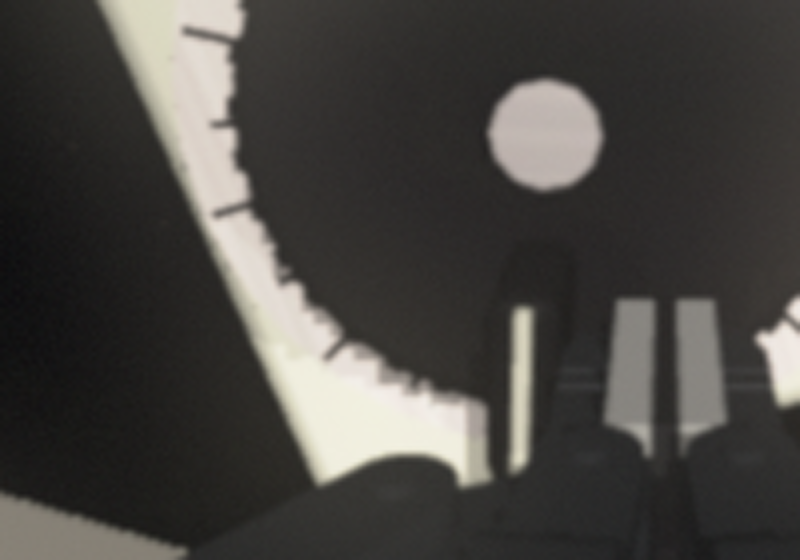

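{"name": "apply_moves", "arguments": {
  "increments": [
    {"x": 0.8,"y": 0,"z": 0,"ax": 0,"ay": 0,"az": 0,"grip": 1},
    {"x": 1.5,"y": 0,"z": 0,"ax": 0,"ay": 0,"az": 0,"grip": 1},
    {"x": 1.5,"y": -4,"z": 0,"ax": 0,"ay": 0,"az": 0,"grip": 1},
    {"x": 0,"y": -8,"z": 0.5,"ax": 0,"ay": 0.05,"az": 0,"grip": 1},
    {"x": -2,"y": -9.5,"z": 1.1,"ax": 0,"ay": 0.08,"az": 0,"grip": 1},
    {"x": -2,"y": -9.5,"z": 1.1,"ax": 0,"ay": 0.08,"az": 0,"grip": 1},
    {"x": -2,"y": -9.5,"z": 1.1,"ax": 0,"ay": 0.08,"az": 0,"grip": 1}
  ]
}}

```text
time_s: 12.02
eef_pos: [0.4585, -0.3203, 0.1993]
eef_rot: [0.703, -0.702, 0.08, -0.081]
wrist_force: [-0.0, -0.1, -0.3]
opening: -0.005
```

```bash
cat > snap2.py <<'E'
from meas import *
t=sys.argv[1]
r,W,im=look(t,('dial_index','tab_line','dial_axis'))
c=(.4625,-.3004)
for _ in range(2):
    x,n,e=disc(W,im,c);c=x[:2]
print(x,n,e)
im=cv2.imread(f'pics/{t}.png');cv2.imwrite(f'pics/{t}e.png',cv2.resize(im[120:240,175:335],(800,600),interpolation=cv2.INTER_CUBIC))
E
python3 snap2.py w12
```

```text
dial_index [([260.5, 220.1], 0.91), ([256.4, 165.9], 0.45)] [ 0.4544 -0.3526]
tab_line [([254.2, 216.1], 0.45)] [ 0.4491 -0.3483]
dial_axis [([257.8, 164.1], 0.8)] [ 0.4642 -0.2981]
12.225 [-0.823  0.204  1.701  0.002  1.238 -0.595] [ 0.4583 -0.3201  0.1988] [-0.18  0.36  0.21] 0.0006888586427068085
[ 0.46279014 -0.30065779  0.04588208] 118 0.0013862768299573803
```

View pics/w12e.png

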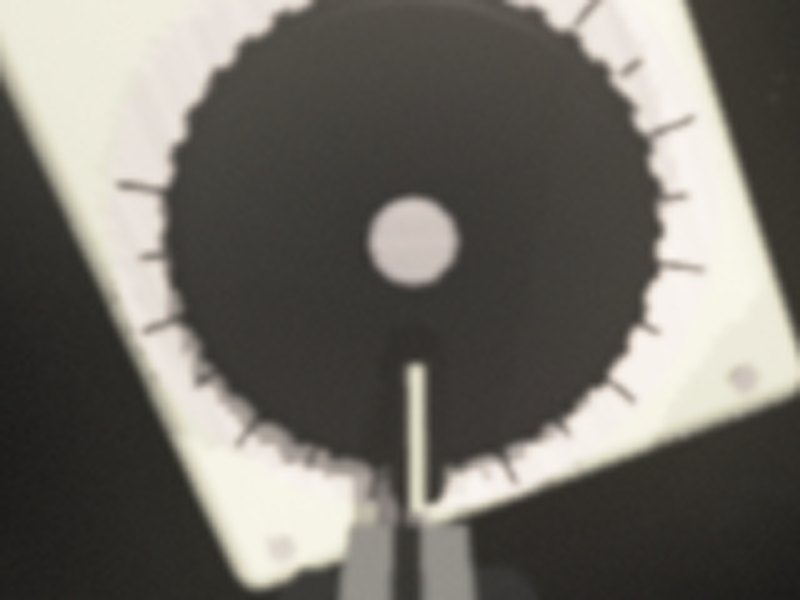

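{"name": "apply_moves", "arguments": {
  "increments": [
    {"x": 0,"y": 0,"z": -2,"ax": 0,"ay": 0,"az": 0,"grip": 1},
    {"x": 0,"y": 0,"z": -4,"ax": 0,"ay": 0,"az": 0,"grip": 1},
    {"x": 0,"y": 0,"z": -4,"ax": 0,"ay": 0,"az": 0,"grip": 1}
  ]
}}

```text
time_s: 12.6
eef_pos: [0.4485, -0.3613, 0.1986]
eef_rot: [0.703, -0.702, 0.082, -0.082]
wrist_force: [0.2, -0.9, -0.8]
opening: -0.001
```

```bash
python3 snap2.py w13; python3 - <<'E'
import cv2
im=cv2.imread('pics/w13.png');cv2.imwrite('pics/w13f.png',cv2.resize(im[150:225,205:305],(800,600),interpolation=cv2.INTER_CUBIC))
E
```

```text
dial_index [([259.3, 176.1], 0.64)] [ 0.4531 -0.3503]
tab_line [([256.6, 174.2], 0.58)] [ 0.4509 -0.3487]
dial_axis none
12.8 [-0.882  0.239  1.66   0.002  1.245 -0.653] [ 0.4491 -0.3589  0.1986] [-0.05  0.51  0.26] 0.000866169017524496
[ 0.4625689  -0.30107335  0.04573335] 119 0.001410104086823892
```

View pics/w13f.png

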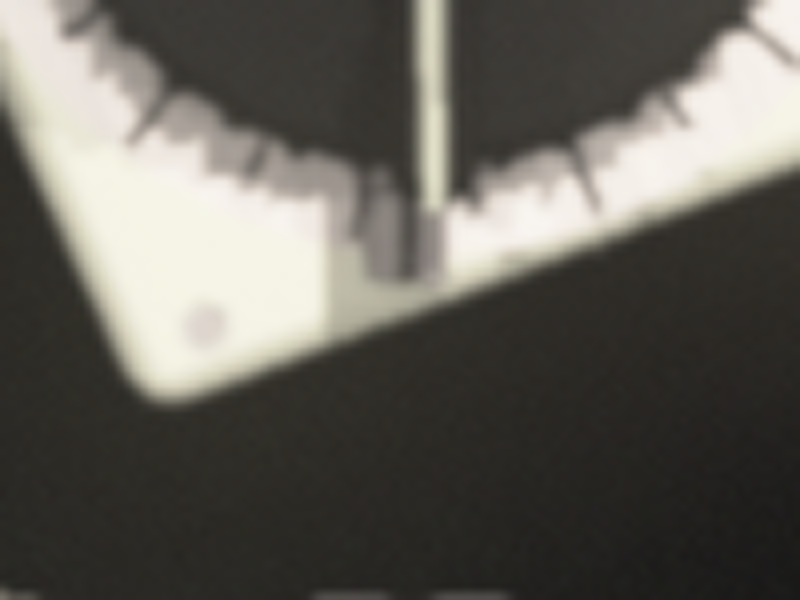

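```bash
cat > ang2.py <<'E'
from h import *
def ang2(t,pts,x0=205,y0=150,s=8,ax=(.4626,-.3009)):
    W=dict(np.load(t+'.npz'))
    for e,z in pts:
        X=onz(W,(x0+e[0]/s,y0+e[1]/s),z)[:2];v=X-ax
        print(e,z,X.round(4),'r',(np.hypot(*v)*1e3).round(1),'az',np.degrees(np.arctan2(v[1],v[0])).round(2))
E
python3 - <<'E'
from ang2 import *
ang2('w13',[((435,203),.072),((435,203),.08),((432,60),.096),((431,5),.096),((409,212),.069),((407,278),.069)])
E
```

```text
(435, 203) 0.072 [ 0.4533 -0.3496] r 49.6 az -100.82
(435, 203) 0.08 [ 0.4536 -0.3478] r 47.7 az -100.84
(432, 60) 0.096 [ 0.4574 -0.3293] r 28.9 az -100.41
(431, 5) 0.096 [ 0.4585 -0.3238] r 23.3 az -100.02
(409, 212) 0.069 [ 0.4499 -0.3507] r 51.4 az -104.25
(407, 278) 0.069 [ 0.4479 -0.3585] r 59.4 az -104.34
```

```bash
cat > fin.py <<'E'
from push import *
def rot(d,back=0,z=.105):
    A=np.array([.4626,-.3009]);p=np.array([.4765,-.3339]);R0=Rt(0)
    psi0=np.radians(-98.5+90)
    import kin
    w=[0.706,-0.705,0.052,-0.053];R=kin.M(w);psi0=np.arctan2(R[1,0],R[0,0])
    a=np.radians(d);c,s=np.cos(a),np.sin(a);v=np.array([[c,-s],[s,c]])@(p-A)
    ps=psi0+a; q=A+v+back*np.array([np.cos(ps),np.sin(ps)])
    return np.array([*q,z]),ps
E
python3 - <<'E'
from fin import *
print(np.degrees(rot(0)[1])-90,rot(0))
for r in rows([rot(-3.4,.016,.2),rot(-3.4,.016,.105)]): print(r)
E
```

```text
-98.51173440598022 (array([ 0.4765, -0.3339,  0.105 ]), np.float64(-0.14855779043963863))
[3.53, -0.13, 2.97, -0.003, -0.021, -0.0]
[3.53, 9.37, 2.94, -0.003, -0.021, -0.0]
```

{"name": "apply_moves", "arguments": {
  "increments": [
    {"x": 1.8,"y": 0,"z": 1.5,"ax": 0,"ay": -0.02,"az": 0,"grip": 1},
    {"x": 3.5,"y": 0,"z": 2.95,"ax": 0,"ay": -0.02,"az": 0,"grip": 1},
    {"x": 3.5,"y": 4,"z": 2.95,"ax": 0,"ay": -0.02,"az": 0,"grip": 1},
    {"x": 3.5,"y": 8,"z": 2.95,"ax": 0,"ay": -0.02,"az": 0,"grip": 1},
    {"x": 3.5,"y": 9.4,"z": 2.95,"ax": 0,"ay": -0.02,"az": 0,"grip": 1},
    {"x": 3.5,"y": 9.4,"z": 2.95,"ax": 0,"ay": -0.02,"az": 0,"grip": 1}
  ]
}}

```text
time_s: 13.55
eef_pos: [0.4899, -0.3372, 0.1041]
eef_rot: [0.705, -0.702, 0.074, -0.073]
wrist_force: [0.7, 0.1, -0.4]
opening: -0.002
```

```bash
python3 - <<'E'
from fin import *
o=ctrl.get_obs();print(o['time_s'],np.round(o['eef_pos'],4),np.round(o['wrist_force'],2))
for r in rows([rot(-3.4,b) for b in (.016,.006,.004,.002,0)]): print(r)
E
```

```text
13.55 [ 0.4899 -0.3372  0.1041] [ 0.66  0.1  -0.43]
[0.04, -0.09, -0.07, -0.004, -0.001, -0.002]
[-0.96, -0.08, -0.07, -0.004, -0.001, -0.002]
[-1.16, -0.08, -0.07, -0.004, -0.001, -0.002]
[-1.36, -0.08, -0.07, -0.004, -0.001, -0.002]
[-1.56, -0.08, -0.07, -0.004, -0.001, -0.002]
```

{"name": "apply_moves", "arguments": {
  "increments": [
    {"x": -0.5,"y": -0.08,"z": -0.07,"ax": 0,"ay": 0,"az": 0,"grip": 1},
    {"x": -1.0,"y": -0.08,"z": -0.07,"ax": 0,"ay": 0,"az": 0,"grip": 1},
    {"x": -1.2,"y": -0.08,"z": -0.07,"ax": 0,"ay": 0,"az": 0,"grip": 1},
    {"x": -1.35,"y": -0.08,"z": -0.07,"ax": 0,"ay": 0,"az": 0,"grip": 1},
    {"x": -1.48,"y": -0.08,"z": -0.07,"ax": 0,"ay": 0,"az": 0,"grip": 1},
    {"x": -1.48,"y": -0.08,"z": -0.07,"ax": 0,"ay": 0,"az": 0,"grip": 1}
  ]
}}

```text
time_s: 14.3
eef_pos: [0.4757, -0.3351, 0.1054]
eef_rot: [0.704, -0.702, 0.074, -0.074]
wrist_force: [1.3, -0.1, 0.9]
opening: -0.001
```

```bash
python3 - <<'E'
from fin import *
o=ctrl.get_obs();print(o['time_s'],np.round(o['eef_pos'],4),np.round(o['wrist_force'],2))
for r in rows([rot(-3.4,0)]): print(r)
E
python3 snap.py w14; python3 - <<'E'
from ang import *
for t,p in (('w11',[(523,308),(520,440)]),): ang(t,p,.096,np.array([.4631,-.3005]))
E
```

```text
14.3 [ 0.4757 -0.3351  0.1054] [ 1.33 -0.11  0.89]
[-0.12, 0.04, 0.02, -0.003, -0.001, -0.001]
14.3 [-0.819  0.374  1.698  0.003  1.072 -0.611] [ 0.4757 -0.3351  0.1054] [ 1.33 -0.11  0.89] [-0.09 -0.19 -0.02] -0.0010157466622195538
(523, 308) [ 0.4596 -0.3178] r 0.0177 az -101.52
(520, 440) [ 0.4557 -0.3364] r 0.0366 az -101.66
dir -101.8
```

View pics/w14e.png

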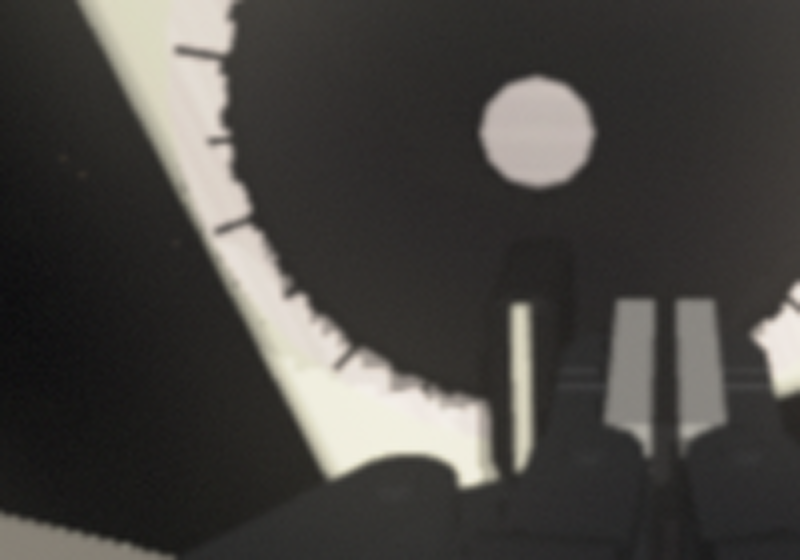

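{"name": "apply_moves", "arguments": {
  "increments": [
    {"x": -0.04,"y": 0.03,"z": 0,"ax": 0,"ay": 0,"az": 0,"grip": 1},
    {"x": -0.09,"y": 0.03,"z": 0,"ax": 0,"ay": 0,"az": 0,"grip": 1},
    {"x": -0.09,"y": 0.03,"z": 0,"ax": 0,"ay": 0,"az": 0,"grip": 1}
  ]
}}

```text
time_s: 14.72
eef_pos: [0.475, -0.3351, 0.1052]
eef_rot: [0.704, -0.702, 0.074, -0.074]
wrist_force: [1.6, -1.2, 1.4]
opening: 0.0
```

```bash
python3 - <<'E'
from fin import *
o=ctrl.get_obs();print(o['time_s'],np.round(o['eef_pos'],4),np.round(o['wrist_force'],2))
for r in rows([rot(-3.4,0)]): print(r)
E
```

```text
14.725 [ 0.475  -0.3351  0.1052] [ 1.62 -1.2   1.43]
[-0.05, 0.02, 0.03, -0.003, -0.001, -0.0]
```

{"name": "apply_moves", "arguments": {
  "increments": [
    {"x": 0.7,"y": 0,"z": 0,"ax": 0,"ay": 0,"az": 0,"grip": 1},
    {"x": 1.5,"y": 0,"z": 0,"ax": 0,"ay": 0,"az": 0,"grip": 1},
    {"x": 1.5,"y": -4,"z": 0,"ax": 0,"ay": 0,"az": 0,"grip": 1},
    {"x": 0,"y": -8,"z": -1.5,"ax": 0,"ay": 0.01,"az": 0,"grip": 1},
    {"x": -2,"y": -9.4,"z": -3,"ax": 0,"ay": 0.02,"az": 0,"grip": 1},
    {"x": -2,"y": -9.4,"z": -3,"ax": 0,"ay": 0.02,"az": 0,"grip": 1},
    {"x": -2,"y": -9.4,"z": -3,"ax": 0,"ay": 0.02,"az": 0,"grip": 1}
  ]
}}

```text
time_s: 15.6
eef_pos: [0.4493, -0.36, 0.1982]
eef_rot: [0.704, -0.701, 0.081, -0.08]
wrist_force: [-0.8, -0.5, -0.4]
opening: -0.001
```

```bash
cat > snap3.py <<'E'
from meas import *
t=sys.argv[1]
o=ctrl.get_obs();W=vision.camera_params('wrist');im=vision.camera('wrist');save(im,t);np.savez(t+'.npz',**W)
print(o['time_s'],np.round(o['eef_pos'],4))
c=(.4625,-.3004)
for _ in range(2):
    x,n,e=disc(W,im,c);c=x[:2]
print(x,n,e)
im=cv2.imread(f'pics/{t}.png');cv2.imwrite(f'pics/{t}f.png',cv2.resize(im[150:225,205:305],(800,600),interpolation=cv2.INTER_CUBIC))
E
python3 snap3.py w15
```

```text
15.6 [ 0.4493 -0.36    0.1982]
[ 0.46272311 -0.3010318   0.04563174] 119 0.0014796819462082175
```

View pics/w15f.png

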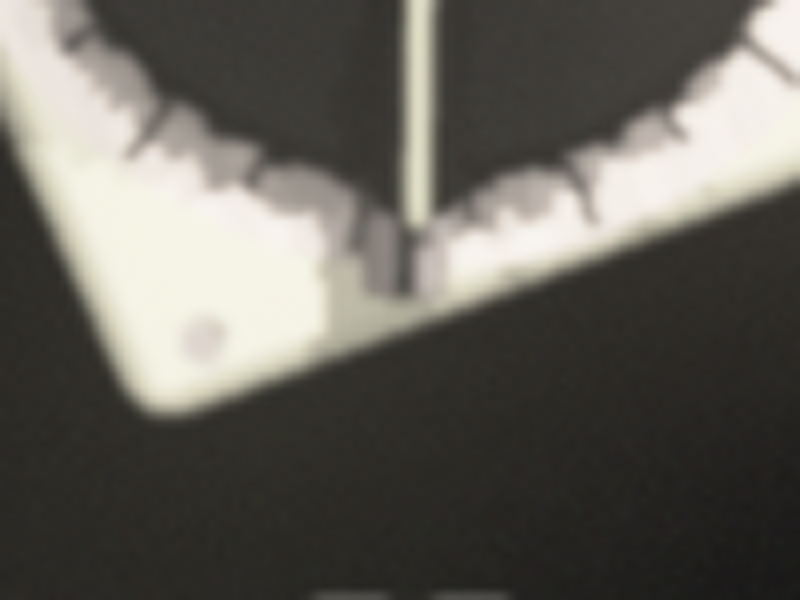

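```bash
python3 - <<'E'
from ang2 import *
ang2('w15',[((417,222),.072),((418,150),.085),((419,80),.096),((420,5),.096),((405,235),.069),((403,292),.069)])
im=cv2.imread('pics/w15.png').astype(int)
for v in range(160,188,2): print(v,im[v,248:266].sum(1)//3)
E
```

```text
(417, 222) 0.072 [ 0.4514 -0.3496] r 50.0 az -102.92
(418, 150) 0.085 [ 0.454  -0.3387] r 38.8 az -102.78
(419, 80) 0.096 [ 0.4562 -0.3294] r 29.2 az -102.58
(420, 5) 0.096 [ 0.4581 -0.3219] r 21.5 az -102.17
(405, 235) 0.069 [ 0.4495 -0.3516] r 52.3 az -104.46
(403, 292) 0.069 [ 0.4477 -0.3583] r 59.3 az -104.52
160 [ 52  52  53  51  53  55  65 116 187 212 172 103  64  57  55  57  59  59]
162 [ 52  53  52  51  53  55  66 116 187 212 171 104  64  57  55  57  58  59]
164 [ 53  53  54  53  53  55  65 117 187 212 171 102  65  57  56  57  60  59]
166 [ 54  54  53  52  54  55  66 117 188 211 167  96  60  57  56  58  58  61]
168 [ 54  53  52  53  54  56  69 122 190 211 165  95  61  59  57  58  58  59]
170 [ 53  53  53  53  54  57  76 134 195 212 167  94  60  59  55  56  55  56]
172 [ 70  64  61  57  55  58  76 135 195 211 166  94  61  60  59  58  59  66]
174 [132 104  82  71  62  58  77 133 195 212 165  94  61  64  72  82 115 137]
176 [153 120  94  99  99  88  86 128 187 207 166 115 109 126 128 115 132 155]
178 [146 114 108 123 132 129 111 101 130 153 156 170 181 175 169 174 183 184]
180 [135 108 113 126 133 132 111  85  92 126 152 175 196 218 230 237 240 237]
182 [165 156 138 129 132 130 111  87 113 162 188 191 200 227 239 241 242 241]
184 [182 174 151 133 131 130 106  82 112 163 189 193 201 222 231 231 227 222]
186 [181 177 161 143 138 130 110  95 117 155 176 182 189 201 206 201 189 175]
```

```bash
python3 - <<'E'
from fin import *
for r in rows([rot(-4.1,.016,.2),rot(-4.1,.016,.105)]): print(r)
E
```

```text
[3.44, -0.2, 3.01, -0.004, -0.008, -0.002]
[3.46, 9.3, 2.97, -0.004, -0.008, -0.002]
```

{"name": "apply_moves", "arguments": {
  "increments": [
    {"x": 1.8,"y": 0,"z": 1.5,"ax": 0,"ay": -0.01,"az": 0,"grip": 1},
    {"x": 3.45,"y": 0,"z": 3,"ax": 0,"ay": -0.01,"az": 0,"grip": 1},
    {"x": 3.45,"y": 4,"z": 3,"ax": 0,"ay": -0.01,"az": 0,"grip": 1},
    {"x": 3.45,"y": 8,"z": 3,"ax": 0,"ay": -0.01,"az": 0,"grip": 1},
    {"x": 3.45,"y": 9.3,"z": 3,"ax": 0,"ay": -0.01,"az": 0,"grip": 1},
    {"x": 3.45,"y": 9.3,"z": 3,"ax": 0,"ay": -0.01,"az": 0,"grip": 1},
    {"x": 3.45,"y": 9.3,"z": 3,"ax": 0,"ay": -0.01,"az": 0,"grip": 1}
  ]
}}

```text
time_s: 16.52
eef_pos: [0.4907, -0.3387, 0.1066]
eef_rot: [0.704, -0.702, 0.077, -0.077]
wrist_force: [0.1, -0.2, 0.4]
opening: -0.0
```

```bash
python3 - <<'E'
from fin import *
o=ctrl.get_obs();print(o['time_s'],np.round(o['eef_pos'],4),np.round(o['wrist_force'],2))
for r in rows([rot(-4.1,b) for b in (.016,0)]): print(r)
E
```

```text
16.525 [ 0.4907 -0.3387  0.1066] [ 0.14 -0.18  0.41]
[-0.1, 0.16, 0.02, -0.003, 0.002, 0.001]
[-1.7, 0.16, 0.02, -0.003, 0.002, 0.001]
```

{"name": "apply_moves", "arguments": {
  "increments": [
    {"x": -0.6,"y": 0.1,"z": 0,"ax": 0,"ay": 0,"az": 0,"grip": 1},
    {"x": -1.1,"y": 0.1,"z": 0,"ax": 0,"ay": 0,"az": 0,"grip": 1},
    {"x": -1.3,"y": 0.1,"z": 0,"ax": 0,"ay": 0,"az": 0,"grip": 1},
    {"x": -1.45,"y": 0.1,"z": 0,"ax": 0,"ay": 0,"az": 0,"grip": 1},
    {"x": -1.58,"y": 0.1,"z": 0,"ax": 0,"ay": 0,"az": 0,"grip": 1},
    {"x": -1.58,"y": 0.1,"z": 0,"ax": 0,"ay": 0,"az": 0,"grip": 1}
  ]
}}

```text
time_s: 17.27
eef_pos: [0.4752, -0.3353, 0.1056]
eef_rot: [0.704, -0.702, 0.077, -0.077]
wrist_force: [-0.1, 1.0, -0.0]
opening: 0.002
```

```bash
python3 - <<'E'
from fin import *
o=ctrl.get_obs();print(o['time_s'],np.round(o['eef_pos'],4),np.round(o['wrist_force'],2))
for r in rows([rot(-4.1,0)]): print(r)
E
python3 snap.py w16
cat > linefit.py <<'E'
from h import *
import sys
def lf(t,rows=range(232,258),z=.096):
    im=cv2.imread(f'pics/{t}.png',0).astype(float);W=dict(np.load(t+'.npz'))
    P=[]
    for v in rows:
        w=im[v,205:232]; b=np.clip(w-120,0,None)
        if b.sum()<50: continue
        k=b.argmax(); sl=slice(max(0,k-3),k+4); c=(np.arange(27)[sl]*b[sl]).sum()/b[sl].sum()+205
        P.append(onz(W,(c,v),z)[:2])
    P=np.array(P);d,x=np.polyfit(-P[:,1],P[:,0],1)
    print(t,len(P),'line az',round(-90-np.degrees(np.arctan(-d)),2) if 0 else round(np.degrees(np.arctan2(-1,d)),2), 'mid az',[round(np.degrees(np.arctan2(P[len(P)//2][1]-a[1],P[len(P)//2][0]-a[0])),2) for a in((.4626,-.3009),(.4631,-.3005))])
for t in sys.argv[1:]: lf(t)
E
python3 linefit.py w10 w11 w14 w16
```

```text
17.275 [ 0.4752 -0.3353  0.1056] [-0.06  1.02 -0.02]
[-0.12, 0.06, 0.02, -0.003, 0.002, 0.0]
17.275 [-0.82   0.373  1.699  0.003  1.071 -0.603] [ 0.4752 -0.3353  0.1056] [-0.06  1.02 -0.02] [-0.01  0.03 -0.02] 0.002256588631371931
w10 26 line az -98.05 mid az [np.float64(-97.1), np.float64(-98.03)]
w11 26 line az -126.65 mid az [np.float64(-101.28), np.float64(-102.13)]
w14 26 line az -126.95 mid az [np.float64(-102.04), np.float64(-102.86)]
w16 26 line az -127.75 mid az [np.float64(-103.43), np.float64(-104.22)]
```

{"name": "apply_moves", "arguments": {
  "increments": [
    {"x": -0.04,"y": 0.05,"z": 0,"ax": 0,"ay": 0,"az": 0,"grip": 1},
    {"x": -0.08,"y": 0.05,"z": 0,"ax": 0,"ay": 0,"az": 0,"grip": 1},
    {"x": -0.11,"y": 0.05,"z": 0,"ax": 0,"ay": 0,"az": 0,"grip": 1},
    {"x": -0.11,"y": 0.05,"z": 0,"ax": 0,"ay": 0,"az": 0,"grip": 1}
  ]
}}

```text
time_s: 17.82
eef_pos: [0.4744, -0.3352, 0.1051]
eef_rot: [0.704, -0.702, 0.076, -0.077]
wrist_force: [3.1, -0.3, -1.0]
opening: 0.001
```

```bash
python3 snap.py w17;python3 linefit.py w16 w17
```

```text
17.825 [-0.821  0.372  1.702  0.003  1.069 -0.604] [ 0.4744 -0.3352  0.1051] [ 3.14 -0.33 -1.02] [-0.15 -0.35  0.01] 0.0010177270182761247
w16 26 line az -127.75 mid az [np.float64(-103.43), np.float64(-104.22)]
w17 26 line az -128.82 mid az [np.float64(-104.2), np.float64(-104.98)]
```

{"name": "apply_moves", "arguments": {
  "increments": [
    {"x": -0.04,"y": 0,"z": 0,"ax": 0,"ay": 0,"az": 0,"grip": 1},
    {"x": -0.07,"y": 0,"z": 0,"ax": 0,"ay": 0,"az": 0,"grip": 1},
    {"x": -0.07,"y": 0,"z": 0,"ax": 0,"ay": 0,"az": 0,"grip": 1}
  ]
}}

```text
time_s: 18.25
eef_pos: [0.4737, -0.3351, 0.1052]
eef_rot: [0.704, -0.702, 0.076, -0.077]
wrist_force: [2.0, -1.1, -1.3]
opening: -0.003
```

```bash
python3 snap.py w18;python3 linefit.py w17 w18
```

```text
18.25 [-0.822  0.37   1.703  0.003  1.069 -0.605] [ 0.4737 -0.3351  0.1052] [ 2.   -1.06 -1.26] [-0.14 -0.4   0.04] -0.003475213211147066
w17 26 line az -128.82 mid az [np.float64(-104.2), np.float64(-104.98)]
w18 26 line az -129.74 mid az [np.float64(-105.77), np.float64(-106.52)]
```

{"name": "apply_moves", "arguments": {
  "increments": [
    {"x": 0.7,"y": 0,"z": 0,"ax": 0,"ay": 0,"az": 0,"grip": 1},
    {"x": 1.5,"y": 0,"z": 0,"ax": 0,"ay": 0,"az": 0,"grip": 1},
    {"x": 1.5,"y": -4,"z": 0,"ax": 0,"ay": 0,"az": 0,"grip": 1},
    {"x": 0,"y": -8,"z": -1.5,"ax": 0,"ay": 0.01,"az": 0,"grip": 1},
    {"x": -2,"y": -9.4,"z": -3,"ax": 0,"ay": 0.01,"az": 0,"grip": 1},
    {"x": -2,"y": -9.4,"z": -3,"ax": 0,"ay": 0.01,"az": 0,"grip": 1},
    {"x": -2,"y": -9.4,"z": -3,"ax": 0,"ay": 0.01,"az": 0,"grip": 1}
  ]
}}

```text
time_s: 19.18
eef_pos: [0.4478, -0.3598, 0.1983]
eef_rot: [0.704, -0.701, 0.08, -0.081]
wrist_force: [0.1, -0.4, -0.9]
opening: 0.002
```

```bash
python3 snap3.py w19; python3 - <<'E'
import cv2
im=cv2.imread('pics/w19.png').astype(int)
for v in range(160,192,2): print(v,im[v,246:266].sum(1)//3)
E
```

```text
19.175 [ 0.4478 -0.3598  0.1983]
[ 0.46279046 -0.30092333  0.04562678] 118 0.001264045255475675
160 [ 57  57  55  53  53  52  52  55  60 109 184 212 175 109  66  57  55  55
  58  57]
162 [ 58  57  56  52  52  52  52  54  65 116 187 212 172 104  64  57  54  57
  57  59]
164 [ 58  57  54  53  53  52  54  55  66 116 187 212 171 102  63  57  55  57
  59  58]
166 [ 57  55  54  53  52  51  54  55  73 129 193 212 166  94  61  56  55  57
  58  58]
168 [ 54  53  53  52  52  52  56  57  80 138 194 199 150  85  59  58  57  56
  58  58]
170 [ 64  55  53  55  53  54  55  58  90 156 201 194 141  82  59  57  56  54
  52  54]
172 [112  95  95 107  96  70  58  59  90 157 200 191 138  80  59  64  77  74
  62  70]
174 [146 147 147 145 124  88  62  59 101 175 208 181 120  71  63  87 123 134
 112 110]
176 [154 159 162 157 126  93  86  85 110 167 194 164 115 113 138 157 159 151
 127 116]
178 [171 170 169 159 127 111 119 128 135 136 119 100 125 169 192 192 173 165
 175 185]
180 [172 170 167 148 118 114 125 132 134 130 103  90 131 175 195 199 204 222
 235 239]
182 [177 173 172 168 158 140 128 129 132 121  98 105 157 188 196 203 224 237
 241 241]
184 [183 181 181 182 175 157 134 131 130 118  93 105 159 188 194 201 220 231
 230 227]
186 [182 182 181 181 180 170 155 145 144 134 116 115 147 169 176 185 198 205
 199 189]
188 [182 181 181 181 180 180 177 176 174 172 171 168 167 165 169 165 148 127
 110  89]
190 [180 178 177 176 174 173 171 169 164 157 148 130 109  89  74  64  56  50
  47  46]
```

View pics/w19f.png

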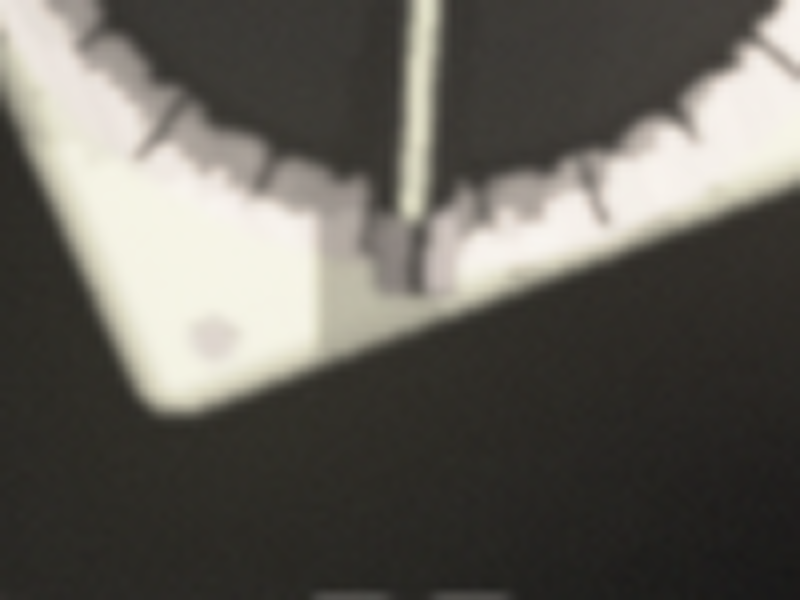

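```bash
cat > fine.py <<'E'
from h import *
import sys
def fine(t,lr,tr,ax=(.4627,-.3010),win=(246,266)):
    im=cv2.imread(f'pics/{t}.png').astype(float).mean(2);W=dict(np.load(t+'.npz'));a,b=win;u=np.arange(a,b)
    def az(c,v,z):
        X=onz(W,(c,v),z)[:2]-ax;return np.degrees(np.arctan2(X[1],X[0])),np.hypot(*X)*1e3
    L=[];T=[]
    for v,z in lr:
        w=np.clip(im[v,a:b]-75,0,None); k=[i for i in range(len(w))]
        # connected run around max within central part
        c0=np.argmax(w[6:14])+6; lo=c0
        while lo>0 and w[lo-1]>0 and w[lo-1]<=w[lo]+5: lo-=1
        hi=c0
        while hi<len(w)-1 and w[hi+1]>0 and w[hi+1]<=w[hi]+5: hi+=1
        s=slice(lo,hi+1);c=(u[s]*w[s]).sum()/w[s].sum();L.append((v,round(c,2),*np.round(az(c,v,z),2)))
    for v in tr:
        w=im[v,a:b]; k=np.argmin(w[5:15])+5; l,r=w[k-4:k-2].mean(),w[k+3:k+5].mean()
        base=np.interp(np.arange(k-3,k+4),[k-3,k+3],[l,r]);d=np.clip(base-w[k-3:k+4],0,None)
        # local gaussian style: min of (w - step) using weighted
        c=(u[k-3:k+4]*d**2).sum()/(d**2).sum();T.append((v,round(c,2),*np.round(az(c,v,.069),2)))
    print(t);[print(' L',*x) for x in L];[print(' T',*x) for x in T]
E
python3 - <<'E'
from fine import *
fine('w15',[(160,.096),(170,.085),(174,.078)],[180,182,184])
fine('w19',[(160,.096),(164,.096),(170,.082),(174,.074)],[180,182,184])
E
```

```text
w15
 L 160 256.9 -103.58 29.13
 L 170 256.74 -103.6 39.84
 L 174 256.73 -103.53 45.01
 T 180 255.54 -104.66 52.86
 T 182 255.2 -104.94 54.81
 T 184 255.15 -104.93 56.76
w19
 L 160 256.98 -106.22 29.33
 L 164 256.89 -106.01 32.66
 L 170 256.39 -105.98 40.7
 L 174 256.11 -105.94 46.15
 T 180 256.93 -104.72 53.04
 T 182 256.49 -105.09 54.99
 T 184 256.37 -105.13 56.95
```

```bash
sed -i 's/AX=np.array(.*/AX=np.array([.4626,-.3009])/' push.py; python3 - <<'E'
from push import *
for r in rows([tgt(-105,-.032,.2),tgt(-105,-.032,.105)]): print(r)
E
```

```text
[-3.19, -0.19, 3.05, -0.004, 0.034, -0.0]
[-3.18, 9.31, 3.02, -0.004, 0.034, -0.0]
```

{"name": "apply_moves", "arguments": {
  "increments": [
    {"x": -1.6,"y": 0,"z": 1.5,"ax": 0,"ay": 0.03,"az": 0,"grip": 1},
    {"x": -3.2,"y": 0,"z": 3,"ax": 0,"ay": 0.03,"az": 0,"grip": 1},
    {"x": -3.2,"y": 4,"z": 3,"ax": 0,"ay": 0.03,"az": 0,"grip": 1},
    {"x": -3.2,"y": 8,"z": 3,"ax": 0,"ay": 0.03,"az": 0,"grip": 1},
    {"x": -3.2,"y": 9.3,"z": 3,"ax": 0,"ay": 0.03,"az": 0,"grip": 1},
    {"x": -2.4,"y": 9.3,"z": 3,"ax": 0,"ay": 0.03,"az": 0,"grip": 1},
    {"x": -2.15,"y": 9.3,"z": 3,"ax": 0,"ay": 0.03,"az": 0,"grip": 1},
    {"x": -2.15,"y": 9.3,"z": 3,"ax": 0,"ay": 0.03,"az": 0,"grip": 1}
  ]
}}

```text
time_s: 20.23
eef_pos: [0.4348, -0.3259, 0.1066]
eef_rot: [0.702, -0.7, 0.09, -0.091]
wrist_force: [-0.3, 0.4, 0.2]
opening: 0.0
```

```bash
python3 snap.py w20; python3 - <<'E'
import cv2
im=cv2.imread('pics/w20.png');cv2.imwrite('pics/w20f.png',cv2.resize(im[150:290,190:390],(800,560),interpolation=cv2.INTER_CUBIC))
from push import *
for r in rows([tgt(-105,-.0193,.105)]): print(r)
E
```

```text
20.225 [-0.864  0.296  1.8    0.004  1.045 -0.608] [ 0.4348 -0.3259  0.1066] [-0.27  0.36  0.2 ] [0.   0.02 0.06] 0.0002631535274415665
[0.15, 0.14, 0.02, -0.003, 0.004, 0.001]
```

View pics/w20f.png

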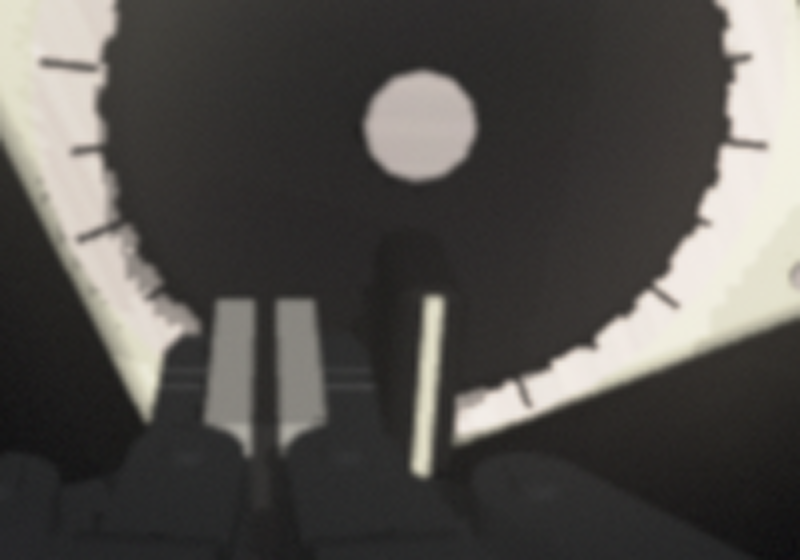

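{"name": "apply_moves", "arguments": {
  "increments": [
    {"x": 0.06,"y": 0.1,"z": 0,"ax": 0,"ay": 0,"az": 0,"grip": 1},
    {"x": 0.12,"y": 0.1,"z": 0,"ax": 0,"ay": 0,"az": 0,"grip": 1},
    {"x": 0.12,"y": 0.1,"z": 0,"ax": 0,"ay": 0,"az": 0,"grip": 1}
  ]
}}

```text
time_s: 20.65
eef_pos: [0.4356, -0.326, 0.1055]
eef_rot: [0.702, -0.7, 0.09, -0.091]
wrist_force: [-0.1, 0.3, 0.4]
opening: 0.004
```

```bash
cat > lf2.py <<'E'
from h import *
import sys
for t in sys.argv[1:]:
    im=cv2.imread(f'pics/{t}.png',0).astype(float);W=dict(np.load(t+'.npz'));P=[]
    for v in range(226,254):
        w=np.clip(im[v,288:306]-100,0,None);
        if w.sum()<60: continue
        k=w.argmax();s=slice(max(0,k-3),k+4);P.append(onz(W,((np.arange(288,306)[s]*w[s]).sum()/w[s].sum(),v),.096)[:2])
    P=np.array(P);A=P-[.4626,-.3009];az=np.degrees(np.arctan2(A[:,1],A[:,0]));m=np.polyfit(P[:,1],P[:,0],1)
    print(t,len(P),'az mean',az.mean().round(2),az[0].round(2),az[-1].round(2),'dir',np.degrees(np.arctan2(-1,-m[0])).round(2),'r',np.hypot(*A.T)[[0,-1]].round(4))
E
python3 snap.py w21; python3 lf2.py w20 w21
```

```text
20.65 [-0.863  0.3    1.798  0.004  1.044 -0.607] [ 0.4356 -0.326   0.1055] [-0.14  0.35  0.41] [-0.03  0.04 -0.  ] 0.0035546437031872954
w20 28 az mean -105.17 -104.71 -105.51 dir -106.51 r [0.0182 0.0337]
w21 28 az mean -105.14 -104.59 -105.47 dir -106.56 r [0.0176 0.033 ]
```

{"name": "apply_moves", "arguments": {
  "increments": [
    {"x": 0.05,"y": 0,"z": 0,"ax": 0,"ay": 0,"az": 0,"grip": 1},
    {"x": 0.1,"y": 0,"z": 0,"ax": 0,"ay": 0,"az": 0,"grip": 1},
    {"x": 0.1,"y": 0,"z": 0,"ax": 0,"ay": 0,"az": 0,"grip": 1}
  ]
}}

```text
time_s: 21.08
eef_pos: [0.4365, -0.3262, 0.1053]
eef_rot: [0.702, -0.7, 0.09, -0.091]
wrist_force: [0.3, 0.6, 0.1]
opening: 0.001
```

```bash
python3 snap.py w22; python3 lf2.py w21 w22
```

```text
21.075 [-0.861  0.302  1.796  0.004  1.045 -0.606] [ 0.4365 -0.3262  0.1053] [0.27 0.62 0.14] [0.04 0.02 0.03] 0.0010305884940236638
w21 28 az mean -105.14 -104.59 -105.47 dir -106.56 r [0.0176 0.033 ]
w22 28 az mean -104.81 -104.78 -95.77 dir -101.61 r [0.0175 0.0333]
```

{"name": "apply_moves", "arguments": {
  "increments": [
    {"x": 0.05,"y": 0,"z": 0,"ax": 0,"ay": 0,"az": 0,"grip": 1},
    {"x": 0.1,"y": 0,"z": 0,"ax": 0,"ay": 0,"az": 0,"grip": 1},
    {"x": 0.1,"y": 0,"z": 0,"ax": 0,"ay": 0,"az": 0,"grip": 1}
  ]
}}

```text
time_s: 21.5
eef_pos: [0.4373, -0.3264, 0.1053]
eef_rot: [0.702, -0.7, 0.09, -0.091]
wrist_force: [-1.0, 0.4, 0.4]
opening: 0.003
```

```bash
sed -i 's/range(226,254)/range(227,248)/; s/288,306/286,303/; s/288:306/286:303/; s/np.arange(286,303)/np.arange(286,303)/' lf2.py; python3 snap.py w23; python3 lf2.py w20 w21 w22 w23
```

```text
21.5 [-0.86   0.304  1.793  0.003  1.046 -0.605] [ 0.4373 -0.3264  0.1053] [-0.95  0.44  0.39] [-0.01  0.23 -0.04] 0.00335957277569254
w20 21 az mean -105.1 -104.74 -105.46 dir -106.52 r [0.0187 0.0302]
w21 21 az mean -105.08 -104.63 -105.43 dir -106.68 r [0.0181 0.0295]
w22 21 az mean -105.09 -104.64 -105.47 dir -106.6 r [0.0181 0.0294]
w23 21 az mean -104.93 -104.38 -105.21 dir -106.37 r [0.018  0.0293]
```

{"name": "apply_moves", "arguments": {
  "increments": [
    {"x": 0.03,"y": 0,"z": 0,"ax": 0,"ay": 0,"az": 0,"grip": 1},
    {"x": 0.05,"y": 0,"z": 0,"ax": 0,"ay": 0,"az": 0,"grip": 1},
    {"x": 0.05,"y": 0,"z": 0,"ax": 0,"ay": 0,"az": 0,"grip": 1}
  ]
}}

```text
time_s: 21.92
eef_pos: [0.4378, -0.3266, 0.1053]
eef_rot: [0.702, -0.7, 0.09, -0.091]
wrist_force: [-1.6, 0.4, 1.1]
opening: -0.001
```

```bash
python3 snap.py w24; python3 lf2.py w24
```

```text
21.925 [-0.86   0.304  1.792  0.003  1.046 -0.604] [ 0.4378 -0.3266  0.1053] [-1.62  0.41  1.15] [ 0.01  0.25 -0.02] -0.0011966661149194113
w24 21 az mean -104.14 -103.74 -104.48 dir -105.69 r [0.0181 0.0294]
```

{"name": "apply_moves", "arguments": {
  "increments": [
    {"x": -0.6,"y": 0,"z": 0,"ax": 0,"ay": 0,"az": 0,"grip": 1},
    {"x": -1.3,"y": 0,"z": 0,"ax": 0,"ay": 0,"az": 0,"grip": 1},
    {"x": -1.3,"y": -4,"z": 0,"ax": 0,"ay": 0,"az": 0,"grip": 1},
    {"x": 0,"y": -8,"z": -1.5,"ax": 0,"ay": -0.02,"az": 0,"grip": 1},
    {"x": 1.9,"y": -9.3,"z": -3,"ax": 0,"ay": -0.03,"az": 0,"grip": 1},
    {"x": 1.9,"y": -9.3,"z": -3,"ax": 0,"ay": -0.03,"az": 0,"grip": 1},
    {"x": 1.9,"y": -9.3,"z": -3,"ax": 0,"ay": -0.03,"az": 0,"grip": 1}
  ]
}}

```text
time_s: 22.85
eef_pos: [0.4473, -0.3595, 0.1969]
eef_rot: [0.704, -0.701, 0.081, -0.08]
wrist_force: [-0.7, 1.2, 0.2]
opening: -0.004
```

```bash
python3 snap3.py w25; python3 - <<'E'
from fine import *
fine('w25',[(160,.096),(164,.096),(170,.082),(174,.074)],[180,182,184])
E
```

```text
22.85 [ 0.4473 -0.3595  0.1969]
[ 0.462682   -0.30096566  0.04565633] 119 0.0012140776773594542
w25
 L 160 258.45 -105.16 28.82
 L 164 258.35 -105.06 32.13
 L 170 257.94 -105.0 40.12
 L 174 257.89 -104.76 45.53
 T 180 257.44 -104.94 52.42
 T 182 257.32 -104.99 54.36
 T 184 257.16 -105.07 56.3
```

View pics/w25f.png

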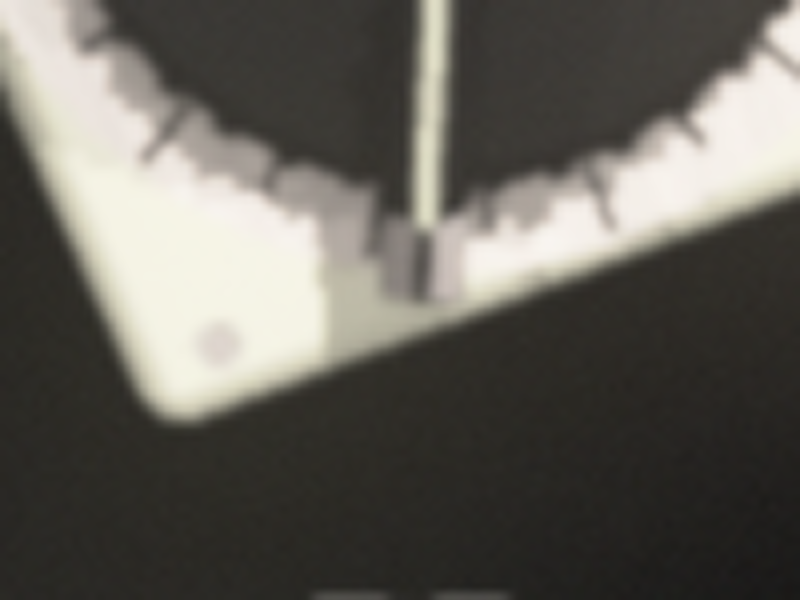

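```bash
python3 - <<'E'
from h import *
for t,(u,v) in dict(w5=(299,201),w6=(333,146),w7=(354,120)).items():
    im=cv2.imread(f'pics/{t}.png');cr=im[v-22:v+22,u-25:u+25];
    g=cr.mean(2); 
    # gray (mid) blob inside dark ring
    big=cv2.resize(cr,(500,440),interpolation=cv2.INTER_CUBIC);cv2.imwrite(f'pics/b_{t}.png',big)
a=[cv2.imread(f'pics/b_{t}.png')[:,:260+0] if 0 else cv2.resize(cv2.imread(f'pics/b_{t}.png'),(260,229)) for t in('w5','w6','w7')]
cv2.imwrite('pics/b.png',np.hstack(a))
E
```

```text
(no output)
```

View pics/b.png

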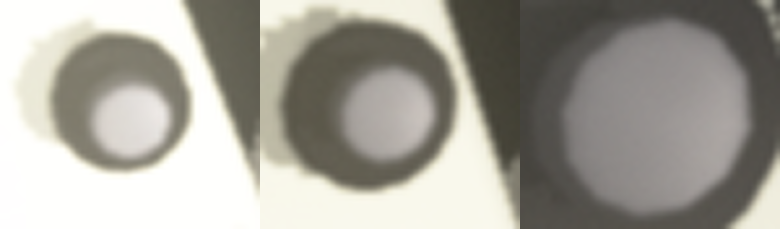

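```bash
python3 - <<'E'
from h import *
A=np.zeros((3,3));b=np.zeros(3);L=[]
for t,uv in dict(w5=(299.0,202.1),w6=(332.6,145.7),w7=(355.3,120.3)).items():
    import os
    Q=dict(np.load(t+'.npz'));c,d=ray(Q,uv);d/=np.linalg.norm(d);m=np.eye(3)-np.outer(d,d);A+=m;b+=m@c;L.append((t,m,c))
x=np.linalg.solve(A,b);print(x,[(t,(np.linalg.norm(m@(x-c))*1e3).round(2)) for t,m,c in L])
v=x[:2]-[.4626,-.3009];print(np.hypot(*v),np.degrees(np.arctan2(*v[::-1])))
from push import *
for z in (.2,.13): print(rows([(np.array([x[0],x[1],z]),np.radians(-15))]),rows([(np.array([x[0],x[1],z]),np.radians(10))]))
print(ctrl.get_obs()['q'])
E
```

```text
[ 0.45010399 -0.21341322  0.08056037] [('w5', np.float64(0.07)), ('w6', np.float64(0.08)), ('w7', np.float64(0.13))]
0.08837469231487131 98.12875525643537
[[-3.02, -0.26, 14.28, -0.005, 0.034, -0.002]] [[-3.02, -0.26, 14.28, -0.005, -0.402, -0.001]]
[[-3.0, 6.74, 14.24, -0.005, 0.034, -0.002]] [[-3.0, 6.74, 14.24, -0.005, -0.402, -0.001]]
[-0.8850646   0.23963799  1.66313068  0.00304747  1.24303165 -0.65851609]
```

```bash
python3 - <<'E'
from h import *
P=vision.camera_params('top');W7=dict(np.load('w7.npz'));W6=dict(np.load('w6.npz'));W5=dict(np.load('w5.npz'))
print('top bot',onz(P,(271,177),0),'top upper',[onz(P,(281.5,138.8),z).round(3)[:2] for z in(.28,.3,.32,.34)])
print('w7',onz(W7,(395,137),0),)
S=vision.camera_params('scene')
def tri(*a):
    A=np.zeros((3,3));b=np.zeros(3);L=[]
    for Q,uv in a:
        c,d=ray(Q,uv);d=d/np.linalg.norm(d);M=np.eye(3)-np.outer(d,d);A+=M;b+=M@c;L.append((M,c))
    x=np.linalg.solve(A,b);return x.round(3),[np.linalg.norm(M@(x-c)).round(3) for M,c in L]
# upper corner: scene crop scale 2.857 offset (180,65): (375,247)
print('upper',tri((P,(281.5,138.8)),(S,(180+375/2.857,65+247/2.857))))
print('lower',tri((P,(271,177)),(S,(180+300/2.857,65+325/2.857))))
im=cv2.imread('pics/w5.png');cv2.imwrite('pics/w5c.png',cv2.resize(im[150:350,260:512],(756,600)))
im=cv2.imread('pics/w12.png');cv2.imwrite('pics/w12c.png',im)
E
```

```text
top bot [ 0.4838087  -0.16418346  0.        ] top upper [array([ 0.502, -0.176]), array([ 0.496, -0.175]), array([ 0.49 , -0.173]), array([ 0.484, -0.172])]
w7 [ 0.48377527 -0.15864408  0.        ]
upper (array([ 0.513, -0.178,  0.244]), [np.float64(0.0), np.float64(0.0)])
lower (array([ 0.467, -0.16 ,  0.139]), [np.float64(0.01), np.float64(0.01)])
```

View pics/w5c.png

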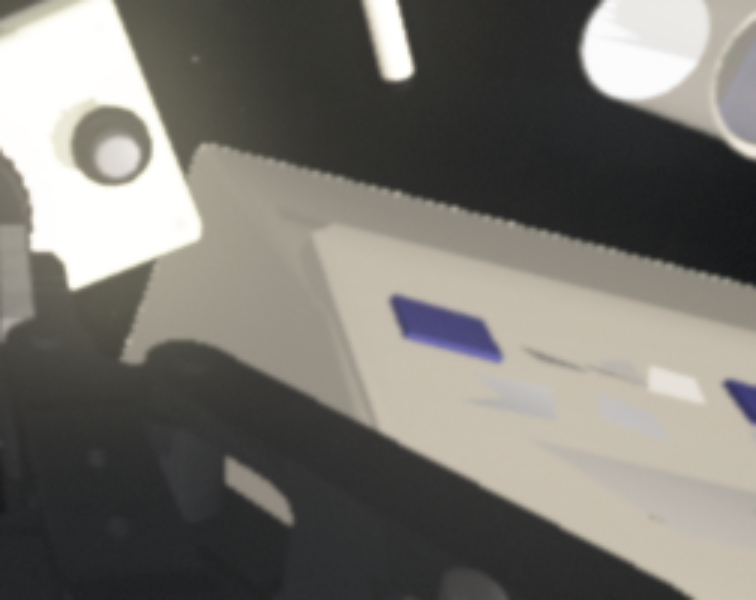

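View pics/w12c.png

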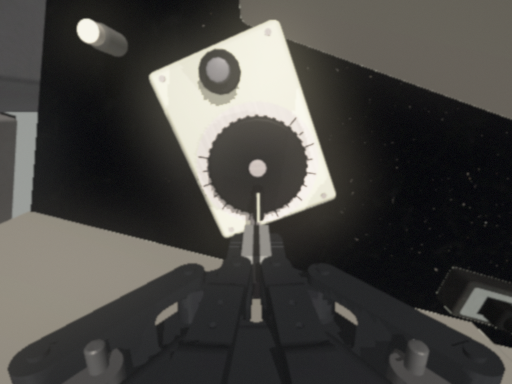

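```bash
python3 - <<'E'
from push import *
b=np.array([.4501,-.2134,.145])
for r in rows([(b,np.radians(120))]): print(r)
E
```

```text
[-3.01, 5.24, 14.25, -0.004, -2.322, 0.005]
```

{"name": "apply_moves", "arguments": {
  "increments": [
    {"x": 0,"y": 0,"z": 0,"ax": 0,"ay": -0.18,"az": 0,"grip": 1},
    {"x": 0,"y": 0,"z": 0,"ax": 0,"ay": -0.36,"az": 0,"grip": 1},
    {"x": 0,"y": 0,"z": 0,"ax": 0,"ay": -0.54,"az": 0,"grip": 1},
    {"x": -0.5,"y": 0,"z": 1,"ax": 0,"ay": -0.72,"az": 0,"grip": 1},
    {"x": -1,"y": 0,"z": 2.5,"ax": 0,"ay": -0.9,"az": 0,"grip": 1},
    {"x": -1.5,"y": 0,"z": 4.5,"ax": 0,"ay": -1.08,"az": 0,"grip": 1},
    {"x": -2,"y": 0,"z": 6.5,"ax": 0,"ay": -1.26,"az": 0,"grip": 1},
    {"x": -2.5,"y": 0,"z": 8.5,"ax": 0,"ay": -1.44,"az": 0,"grip": 1},
    {"x": -3,"y": 0,"z": 10.5,"ax": 0,"ay": -1.62,"az": 0,"grip": 1},
    {"x": -3,"y": 0,"z": 12,"ax": 0,"ay": -1.8,"az": 0,"grip": 1},
    {"x": -3,"y": 0,"z": 13.5,"ax": 0,"ay": -1.98,"az": 0,"grip": 1},
    {"x": -3,"y": 1,"z": 14.2,"ax": 0,"ay": -2.16,"az": 0,"grip": 1}
  ]
}}

```text
time_s: 24.4
eef_pos: [0.4496, -0.2126, 0.1868]
eef_rot: [-0.401, 0.399, 0.585, -0.582]
wrist_force: [-0.2, -0.2, -0.1]
opening: 0.003
```

```bash
python3 - <<'E'
from push import *
o=ctrl.get_obs();print(o['time_s'],np.round(o['q'],3),np.round(o['eef_pos'],4),np.round(o['wrist_force'],2))
b=np.array([.4501,-.2134,.145])
for r in rows([(b,np.radians(120)),(b-[0,0,.035],np.radians(120))]): print(r)
W=vision.camera_params('wrist');im=vision.camera('wrist');save(im,'w26');np.savez('w26.npz',**W)
print(proj(W,[.4501,-.2134,.0806]))
E
```

```text
24.4 [-0.683  0.086  1.863  0.004  1.197 -2.624] [ 0.4496 -0.2126  0.1868] [-0.18 -0.19 -0.06]
[-0.11, 4.18, -0.02, 0.002, -0.155, 0.006]
[-0.13, 7.68, -0.01, 0.002, -0.155, 0.006]
[254.52022958 198.21863732]
```

View pics/w26.png

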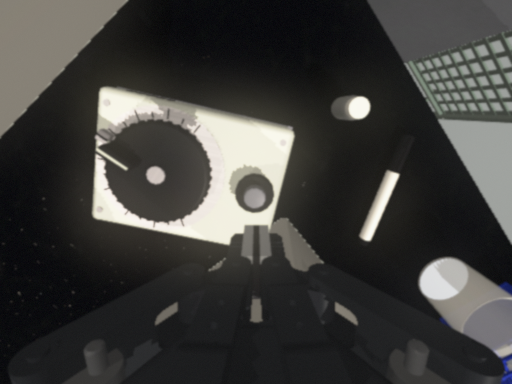

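{"name": "apply_moves", "arguments": {
  "increments": [
    {"x": -0.1,"y": 3,"z": 0,"ax": 0,"ay": -0.15,"az": 0,"grip": 1},
    {"x": -0.1,"y": 6,"z": 0,"ax": 0,"ay": -0.15,"az": 0,"grip": 1},
    {"x": -0.1,"y": 7.2,"z": 0,"ax": 0,"ay": -0.15,"az": 0,"grip": 1},
    {"x": -0.1,"y": 7.7,"z": 0,"ax": 0,"ay": -0.15,"az": 0,"grip": 1},
    {"x": -0.1,"y": 8,"z": 0,"ax": 0,"ay": -0.15,"az": 0,"grip": 1},
    {"x": -0.1,"y": 8,"z": 0,"ax": 0,"ay": -0.15,"az": 0,"grip": 1}
  ]
}}

```text
time_s: 25.2
eef_pos: [0.4492, -0.2121, 0.1057]
eef_rot: [-0.355, 0.351, 0.614, -0.611]
wrist_force: [-1.0, -0.1, 2.6]
opening: -0.001
```

```bash
python3 - <<'E'
from push import *
o=ctrl.get_obs();print(o['time_s'],np.round(o['eef_pos'],4),np.round(o['wrist_force'],2))
b=np.array([.4501,-.2134,.1])
for r in rows([(b,np.radians(120))]): print(r)
W=vision.camera_params('wrist');im=vision.camera('wrist');save(im,'w27')
cv2.imwrite('pics/w27e.png',cv2.cvtColor(cv2.resize(im[150:290,160:360],(800,560),interpolation=cv2.INTER_CUBIC),cv2.COLOR_RGB2BGR))
E
```

```text
25.2 [ 0.4492 -0.2121  0.1057] [-0.95 -0.08  2.61]
[-0.17, 0.57, -0.01, 0.001, 0.002, 0.008]
```

View pics/w27e.png

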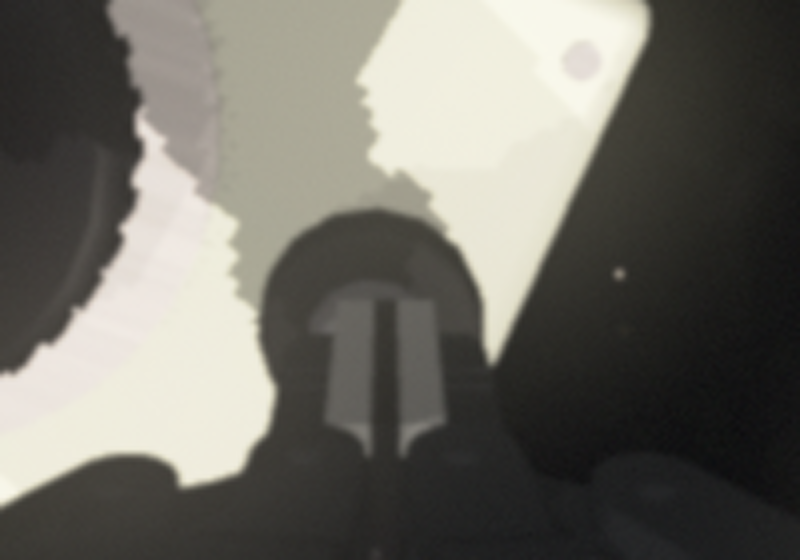

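{"name": "apply_moves", "arguments": {
  "increments": [
    {"x": 0,"y": 0.2,"z": 0,"ax": 0,"ay": 0,"az": 0,"grip": 1},
    {"x": 0,"y": 0.4,"z": 0,"ax": 0,"ay": 0,"az": 0,"grip": 1},
    {"x": 0,"y": 0.5,"z": 0,"ax": 0,"ay": 0,"az": 0,"grip": 1},
    {"x": 0,"y": 0.6,"z": 0,"ax": 0,"ay": 0,"az": 0,"grip": 1},
    {"x": 0,"y": 0.6,"z": 0,"ax": 0,"ay": 0,"az": 0,"grip": 1}
  ]
}}

```text
time_s: 25.88
eef_pos: [0.4494, -0.2123, 0.1]
eef_rot: [-0.355, 0.351, 0.614, -0.611]
wrist_force: [-0.9, 0.5, 4.7]
opening: -0.003
```

{"name": "apply_moves", "arguments": {
  "increments": [
    {"x": 0,"y": 0.1,"z": 0,"ax": 0,"ay": 0,"az": 0,"grip": 1},
    {"x": 0,"y": 0.2,"z": 0,"ax": 0,"ay": 0,"az": 0,"grip": 1},
    {"x": 0,"y": 0.2,"z": 0,"ax": 0,"ay": 0,"az": 0,"grip": 1},
    {"x": 0,"y": 0.2,"z": 0,"ax": 0,"ay": 0,"az": 0,"grip": 1}
  ]
}}

```text
time_s: 26.38
eef_pos: [0.4496, -0.2124, 0.0998]
eef_rot: [-0.355, 0.351, 0.614, -0.611]
wrist_force: [-7.0, 4.7, 21.4]
opening: -0.001
```

```bash
python3 - <<'E'
from h import *
A=np.zeros((3,3));b=np.zeros(3)
for t,uv in dict(w5=(297.3,198.4),w6=(328.3,144.3)).items():
    Q=dict(np.load(t+'.npz'));c,d=ray(Q,uv);d/=np.linalg.norm(d);m=np.eye(3)-np.outer(d,d);A+=m;b+=m@c
print(np.linalg.solve(A,b))
for t,uv in dict(w5=(297.3,198.4),w6=(328.3,144.3)).items():
    Q=dict(np.load(t+'.npz'))
    for z in(.062,.066,.07,.074): print(t,z,onz(Q,uv,z)[:2].round(4))
E
```

```text
[ 0.45088866 -0.2131656   0.06288902]
w5 0.062 [ 0.4514 -0.2129]
w5 0.066 [ 0.45   -0.2132]
w5 0.07 [ 0.4485 -0.2135]
w5 0.074 [ 0.4471 -0.2138]
w6 0.062 [ 0.4509 -0.2131]
w6 0.066 [ 0.4502 -0.2141]
w6 0.07 [ 0.4494 -0.215 ]
w6 0.074 [ 0.4487 -0.2159]
```

{"name": "apply_moves", "arguments": {
  "increments": [
    {"x": 0,"y": -0.3,"z": 0,"ax": 0,"ay": 0,"az": 0,"grip": 1},
    {"x": 0,"y": -0.8,"z": 0,"ax": 0,"ay": 0,"az": 0,"grip": 1},
    {"x": 0,"y": -2,"z": 0,"ax": 0,"ay": 0,"az": 0,"grip": 1},
    {"x": 0,"y": -6,"z": 0,"ax": 0,"ay": 0,"az": 0,"grip": 1},
    {"x": 0,"y": -10,"z": 0,"ax": 0,"ay": 0,"az": 0,"grip": 1},
    {"x": 0,"y": -12,"z": 0,"ax": 0,"ay": 0,"az": 0,"grip": 1},
    {"x": 0,"y": -12,"z": 0,"ax": 0,"ay": 0,"az": 0,"grip": 1}
  ]
}}

```text
time_s: 27.25
eef_pos: [0.4508, -0.2139, 0.2218]
eef_rot: [-0.353, 0.353, 0.614, -0.611]
wrist_force: [0.7, -0.4, 0.2]
opening: -0.003
```

```bash
python3 - <<'E'
from push import *
o=ctrl.get_obs();print(o['time_s'],np.round(o['eef_pos'],4),np.round(o['wrist_force'],2))
W=vision.camera_params('wrist');im=vision.camera('wrist');save(im,'w28');np.savez('w28.npz',**W)
print(proj(W,[.4501,-.2134,.0806]),proj(W,[.4501,-.2134,.0746]))
cv2.imwrite('pics/w28e.png',cv2.cvtColor(cv2.resize(im[90:240,80:280],(800,600),interpolation=cv2.INTER_CUBIC),cv2.COLOR_RGB2BGR))
E
```

```text
27.25 [ 0.4508 -0.2139  0.2218] [ 0.67 -0.4   0.18]
[256.34331381 186.38796088] [256.31467164 184.76919319]
```

View pics/w28e.png

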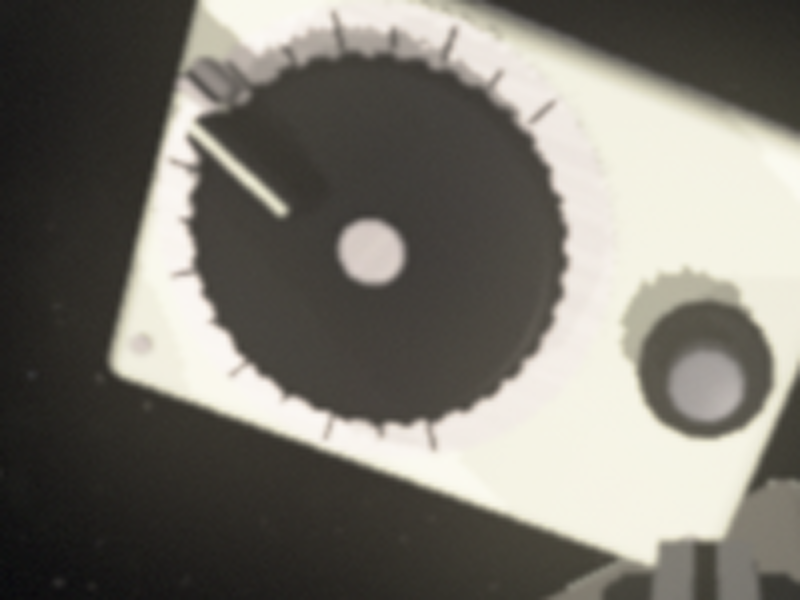

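View pics/w28.png

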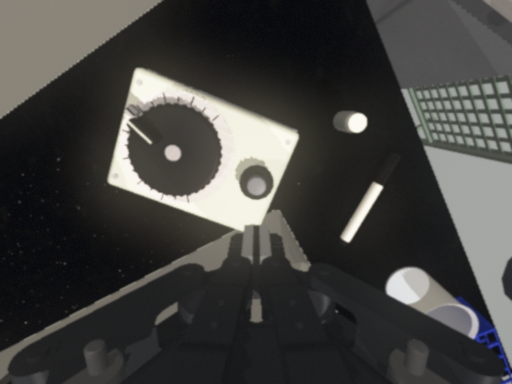

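```bash
python3 - <<'E'
from ang2 import *
ang2('w28',[((190,126),.096),((237,168),.096),((284,212),.096),((200,66),.069),((215,80),.069),((237,98),.069),((371,252),.075)],80,90,4,(.4627,-.301))
im=cv2.imread('pics/w28.png');cv2.imwrite('pics/w28f.png',cv2.resize(im[95:145,115:165],(600,600),interpolation=cv2.INTER_CUBIC))
im=cv2.imread('pics/w26.png');cv2.imwrite('pics/w26f.png',cv2.resize(im[125:175,90:140],(600,600),interpolation=cv2.INTER_CUBIC))
E
```

```text
(190, 126) 0.096 [ 0.4519 -0.3422] r 42.6 az -104.73
(237, 168) 0.096 [ 0.455  -0.3298] r 29.8 az -104.88
(284, 212) 0.096 [ 0.4587 -0.3169] r 16.4 az -104.08
(200, 66) 0.069 [ 0.4449 -0.3555] r 57.3 az -108.05
(215, 80) 0.069 [ 0.4461 -0.3512] r 52.8 az -108.29
(237, 98) 0.069 [ 0.4473 -0.345 ] r 46.6 az -109.27
(371, 252) 0.075 [ 0.4631 -0.3003] r 0.8 az 59.11
```

View pics/w28f.png

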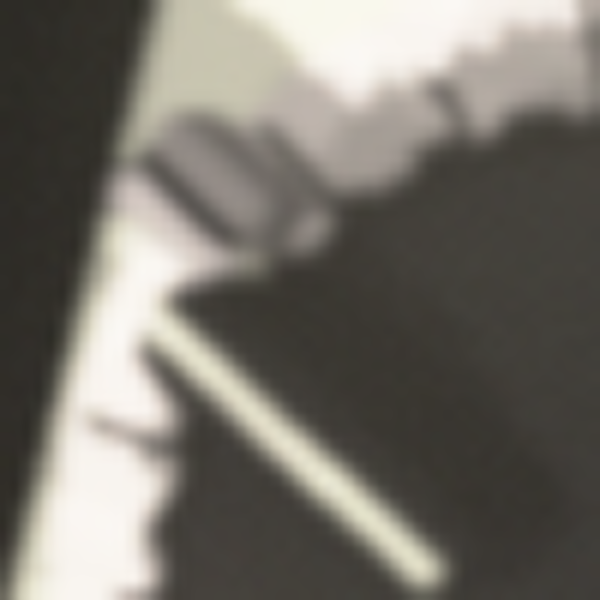

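```bash
python3 - <<'E'
from ang2 import *
ang2('w28',[((150,165),.069),((190,203),.069),((230,240),.069),((160,322),.09),((165,325),.096),((300,450),.096),((430,572),.096)],115,95,12,(.4627,-.301))
from push import *
b=np.array([.449,-.36,.2])
for r in rows([(b,np.radians(-14))]): print(r)
E
```

```text
(150, 165) 0.069 [ 0.448  -0.3568] r 57.7 az -104.72
(190, 203) 0.069 [ 0.4492 -0.3529] r 53.6 az -104.63
(230, 240) 0.069 [ 0.4502 -0.349 ] r 49.6 az -104.59
(160, 322) 0.09 [ 0.4534 -0.3437] r 43.7 az -102.34
(165, 325) 0.096 [ 0.4518 -0.341 ] r 41.5 az -105.24
(300, 450) 0.096 [ 0.4551 -0.329 ] r 29.1 az -105.13
(430, 572) 0.096 [ 0.4585 -0.3172] r 16.7 az -104.53
[-12.64, 1.93, 7.46, -0.005, 2.341, 0.005]
```

```bash
python3 - <<'E'
from bench import ticket, ctrl
print(ticket.hand_in()); print(ctrl.get_obs()['time_s'])
E
```

```text
the job is handed in; nothing more can be done
None
the job is handed in; nothing more can be done
```

The dial is set to the steel tab's line, the start button was pressed fully down and came back up, and the job is handed in at about 27 s of robot time.

- **Dial:** I pushed the lug clockwise about 87° with the outside of the closed fingertips, at a few newtons. It overshot by about 1°, so I eased it back from the other side.
    - From the viewing position right over the lug, the index line read −105.0° and the tab line −105.0°.
    - A last look after the button press, from a steeper angle, gave −105.0° and −104.65°. The two checks differ by about 0.3°, which is within what I can measure.
- **Tab:** It was never touched. Its line read the same before and after each push, within measurement error.
- **Start button:** I pressed until the fingertips met a firm stop, about 6 mm down. The force rose from about 5 N to 21 N there. After release its top was back at the height of the up position in the picture.
- **Other objects:** In the last picture the vial, marker and beaker look to be standing as before. I did not measure their positions again, but nothing went near them. The arm was clear of everything when I handed in.
- **Green mesh fence:** It stands right beside the robot's base. I carried the hand and forearm over it. By my measurements the shoulder housing still had to pass through where the fence stands, but the joint efforts I read along the way showed no sign of contact.

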